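Scrub the tumblers, change over the cup dryer and start it

TASK

Wash up the steel tumblers that are on the counter, the tallest first and the shortest last: push the long bottle brush right down to the bottom inside each one, draw it up to the rim, and push it to the bottom again before going on to the next. Clear the two dry ramekins from the deck of the cup dryer and stand them upright on the wooden tray, stand all the washed tumblers upright on the deck in their place, and only then press the dryer's recessed start button fully down with the steel press pin. Finish with the brush back in its pot and the pin back in its wooden stand, and leave everything else on the counter where it is.

Things in the scene. Friction and masses are not known exactly. Their poses are not given: they have to be found in the camera images.
- tumbler_tall: The tallest open tumbler of bare steel, a plain straight-sided round cup: outside diameter 62 mm, height 125 mm, wall 3.5 mm (inside diameter 55 mm), floor 6 mm thick, 180 g. Loose. Origin: centre of its underside; z up out of the mouth. May be absent.
- tumbler_medium: The middle-sized open tumbler of bare steel, a plain straight-sided round cup: outside diameter 62 mm, height 100 mm, wall 3.5 mm (inside diameter 55 mm), floor 6 mm thick, 180 g. Loose. Origin: centre of its underside; z up out of the mouth. May be absent.
- tumbler_short: The shortest open tumbler of bare steel, a plain straight-sided round cup: outside diameter 62 mm, height 75 mm, wall 3.5 mm (inside diameter 55 mm), floor 6 mm thick, 180 g. Loose. Origin: centre of its underside; z up out of the mouth. May be absent.
- ramekin_a: One of two white ceramic ramekins, plain straight-sided round pots: outside diameter 60 mm, height 50 mm, wall 4.5 mm, 150 g. Loose; it starts on the dryer's deck. Origin: centre of its underside; z up.
- ramekin_b: One of two white ceramic ramekins, plain straight-sided round pots: outside diameter 60 mm, height 50 mm, wall 4.5 mm, 150 g. Loose; it starts on the dryer's deck. Origin: centre of its underside; z up.
- dish_tray: Shallow wooden tray, fixed, 130 mm (its x) by 210 mm (its y), 12 mm high, walls and floor 5 mm thick. Origin: centre of its underside.
- tray (a point): Centre of the tray's inner floor (5 mm above the counter), axes as the tray's. The floor is 120 by 200 mm.
- brush: Bottle brush, 240 mm long, 80 g, standing head down in its pot. From the head end (origin) along its z: stiff cylindrical head, solid diameter 34 mm, 0 to 70 mm; steel shaft, diameter 10 mm, 70 to 145 mm; round black handle, diameter 18 mm, 145 to 240 mm. Origin: centre of the flat end of the head; z along the brush to the handle end.
- brush_tip (a point): Centre of the flat end of the brush's head (same point as the brush's origin).
- brush_pot: White ceramic pot, fixed, outside diameter 60 mm, 85 mm high, inside diameter 52 mm, floor 6 mm thick. Origin: centre of its underside; z up. The brush stands on its floor.
- press_pin: Press pin (stylus), 155 mm long, 70 g, standing tip down in its stand. From the tip (origin) along its z: steel pin, diameter 7 mm, 0 to 60 mm; steel collar disc, diameter 36 mm, 60 to 68 mm; round black handle, diameter 18 mm, 68 to 155 mm. z along the pin to the handle end.
- pin_tip (a point): Tip of the press pin (same point as its origin).
- pin_stand: Wooden block, fixed, 60 x 60 mm, 70 mm high, with a hole of diameter 21 mm, 66 mm deep, in the middle of its top. The pin hangs in the hole with its collar flat on the block's top, its tip then 10 mm above the counter. Origin: centre of its underside; z up.
- dryer: Cup dryer, fixed, a black low machine 170 mm (its x) by 430 mm (its y), origin at the centre of its underside. Most of it is a flat deck 30 mm above the counter; at its -y end stands a raised control block, 94 mm long (y from -211 to -117 mm) and 60 mm high, with a round well of diameter 25 mm in the middle of its top, at y = -164 mm, x = 0, where the start button is sunk.
- deck (a point): Centre of the deck's surface, axes as the dryer's. The free deck runs from -75 to +75 mm in x, and from -165 mm (the control block's wall) to +156 mm in y; on the other three sides it has a steel rim 10 mm high.
- button_top (a point): Centre of the button's top: a flat steel disc of diameter 19 mm at the bottom of the well, 14 mm below the control block's top when not pressed, moving with the button; it is pressed straight down.
- start_button (a joint): How far the start button is pressed down, in m: 0 up, 0.006 fully down. A spring returns it; it starts to move at about 1 N and is fully down at about 5.3 N.
- vitamin_jar: Bystander: small jar with a green label, diameter 48 mm, 65 mm high.
- spice_jar: Bystander: small jar with a steel cap, diameter 42 mm, 75 mm high.
- cracker_box: Bystander: flat cardboard box, 90 x 160 x 22 mm.
- cereal_bowl: Bystander: white bowl, diameter 130 mm, 55 mm high.
- mug: Bystander: blue mug, diameter 80 mm, 90 mm high.
- wood_spoon: Bystander: wooden spoon, 200 mm long, lying flat on the robot's side.

How it is judged:
On the way, in this order (a step that is already met when the one before it is completed fails the run):
1. the brush reaches the bottom of the tall tumbler (tip within 24 mm of its inside floor) (horizontal distance between brush_tip and tumbler_tall below 0.022 m and angle between tumbler_tall's own z axis and vertical below 0.25 rad and z of brush_tip in the frame of tumbler_tall between 0 and 0.03 m), for 0.1 s.
2. the brush is drawn up in the tall tumbler (tip 45 mm or more above its underside) (horizontal distance between brush_tip and tumbler_tall below 0.022 m and angle between tumbler_tall's own z axis and vertical below 0.25 rad and z of brush_tip in the frame of tumbler_tall between 0.045 and 0.155 m), for 0.05 s.
3. the brush is pushed down to the bottom of the tall tumbler again (all of step 1), for 0.1 s.
4. the brush reaches the bottom of the medium tumbler (tip within 24 mm of its inside floor) (horizontal distance between brush_tip and tumbler_medium below 0.022 m and angle between tumbler_medium's own z axis and vertical below 0.25 rad and z of brush_tip in the frame of tumbler_medium between 0 and 0.03 m), for 0.1 s.
5. the brush is drawn up in the medium tumbler (tip 45 mm or more above its underside) (horizontal distance between brush_tip and tumbler_medium below 0.022 m and angle between tumbler_medium's own z axis and vertical below 0.25 rad and z of brush_tip in the frame of tumbler_medium between 0.045 and 0.13 m), for 0.05 s.
6. the brush is pushed down to the bottom of the medium tumbler again (all of step 4), for 0.1 s.
7. the brush reaches the bottom of the short tumbler (tip within 24 mm of its inside floor) (horizontal distance between brush_tip and tumbler_short below 0.022 m and angle between tumbler_short's own z axis and vertical below 0.25 rad and z of brush_tip in the frame of tumbler_short between 0 and 0.03 m), for 0.1 s.
8. the brush is drawn up in the short tumbler (tip 45 mm or more above its underside) (horizontal distance between brush_tip and tumbler_short below 0.022 m and angle between tumbler_short's own z axis and vertical below 0.25 rad and z of brush_tip in the frame of tumbler_short between 0.045 and 0.105 m), for 0.05 s.
9. the brush is pushed down to the bottom of the short tumbler again (all of step 7), for 0.1 s.
10. with every tumbler standing on the dryer's deck and both ramekins on the tray, the start button is pressed at least 4 mm down with the press pin (x of tumbler_tall in the frame of deck between -0.062 and 0.062 m and y of tumbler_tall in the frame of deck between -0.158 and 0.15 m and z of tumbler_tall in the frame of deck between -0.005 and 0.005 m and angle between each of tumbler_tall, tumbler_medium, tumbler_short, ramekin_a, ramekin_b's own z axis and vertical below 0.08 rad and x of tumbler_medium in the frame of deck between -0.062 and 0.062 m and y of tumbler_medium in the frame of deck between -0.158 and 0.15 m and z of tumbler_medium in the frame of deck between -0.005 and 0.005 m and x of tumbler_short in the frame of deck between -0.062 and 0.062 m and y of tumbler_short in the frame of deck between -0.158 and 0.15 m and z of tumbler_short in the frame of deck between -0.005 and 0.005 m and x of ramekin_a in the frame of tray between -0.05 and 0.05 m and y of ramekin_a in the frame of tray between -0.09 and 0.09 m and z of ramekin_a in the frame of tray between -0.005 and 0.005 m and x of ramekin_b in the frame of tray between -0.05 and 0.05 m and y of ramekin_b in the frame of tray between -0.09 and 0.09 m and z of ramekin_b in the frame of tray between -0.005 and 0.005 m and value of joint start_button above 0.004 m and contact force between press_pin and start_button above 1 N), for 0.1 s.
At the end, for the whole second after the job is handed in: Tumblers upright (0.08 rad) and at rest flat on the deck, ramekins likewise on the tray floor; button up; brush standing in its pot (tip within 18 mm of the axis, 24 mm of the floor, tilt under 0.4 rad); pin in its stand (within 15 mm of the axis, 8 mm of fully down, tilt under 0.15 rad) (x of tumbler_tall in the frame of deck between -0.062 and 0.062 m and y of tumbler_tall in the frame of deck between -0.158 and 0.15 m and z of tumbler_tall in the frame of deck between -0.005 and 0.005 m and angle between each of tumbler_tall, tumbler_medium, tumbler_short, ramekin_a, ramekin_b's own z axis and vertical below 0.08 rad and linear speed of each of tumbler_tall, tumbler_medium, tumbler_short, ramekin_a, ramekin_b, brush, press_pin below 0.02 m/s and x of tumbler_medium in the frame of deck between -0.062 and 0.062 m and y of tumbler_medium in the frame of deck between -0.158 and 0.15 m and z of tumbler_medium in the frame of deck between -0.005 and 0.005 m and x of tumbler_short in the frame of deck between -0.062 and 0.062 m and y of tumbler_short in the frame of deck between -0.158 and 0.15 m and z of tumbler_short in the frame of deck between -0.005 and 0.005 m and x of ramekin_a in the frame of tray between -0.05 and 0.05 m and y of ramekin_a in the frame of tray between -0.09 and 0.09 m and z of ramekin_a in the frame of tray between -0.005 and 0.005 m and x of ramekin_b in the frame of tray between -0.05 and 0.05 m and y of ramekin_b in the frame of tray between -0.09 and 0.09 m and z of ramekin_b in the frame of tray between -0.005 and 0.005 m and horizontal distance between brush_tip and brush_pot below 0.018 m and z of brush_tip in the frame of brush_pot below 0.03 m and angle between brush's own z axis and vertical below 0.4 rad and horizontal distance between pin_tip and pin_stand below 0.015 m and z of pin_tip in the frame of pin_stand below 0.018 m and angle between press_pin's own z axis and vertical below 0.15 rad and value of joint start_button below 0.002 m); the robot touches nothing.
It fails at once if a bystander is pushed more than 50 mm or knocked over (distance of any of vitamin_jar, spice_jar, cracker_box, cereal_bowl, mug, wood_spoon from where it was at the start of the episode above 0.05 m or angle between any of vitamin_jar, spice_jar, cracker_box, cereal_bowl, mug's own z axis and vertical above 0.6 rad).
Of tumbler_tall, tumbler_medium, tumbler_short only 2 to 3 are there at a start; the rules pass over those that are not, and their reading is None.
At some moment in a run one of tumbler_short, ramekin_a, ramekin_b may be knocked a few centimetres aside while the robot is not near it.
It also fails if it takes over 210 s, if anything falls off the work surface, if the arm or the gripper's body presses on something with over 40 N, if the wrist force passes 120 N, or if a joint passes its speed limit or range.

ROBOT

A 6-joint arm with a two-finger parallel gripper is mounted at the origin on the work surface. World frame = base frame: x ahead of the robot, y to its left, z up, the work surface at z = 0. Lengths are in m, angles in rad, forces in N, time in s.
With the tool pointing down it reaches from about 0.375 to 0.9 m from the base axis. Payload 3.1 kg.
Tool frame: the origin (TCP) lies between the finger pads; the fingertips stand manip.finger_overhang ahead of it and the grasp point (between the pads) lies 5 mm behind it (manip.finger_overhang is the distance from the TCP to the fingertips, in m); z points along the fingers, y is the line along which they close (so a half turn about z gives the same grasp; the last joint's range is limited). The gripper opens to 85 mm and grips with 20 to 120 N. Pads are 22 mm wide; open, the fingers measure 114 mm over their backs; the gripper's body (76 mm by 85 mm) begins 54 mm behind the grasp point. The pads swing forward as they close: fully open they stand 13 mm farther back than shut.
Start: joints at [-1.438, 0.527, 1.433, -0, 1.181, -0.178], TCP at [0.192, -0.595, 0.245] pointing down, gripper open.
Joint ranges: [-3.08, 3.08], [-0.75, 2.2], [0.22, 2.44], [-1.43, 4.57], [0, 2.65], [-2.85, 2.85]. Speed limits (rad/s): [2.79, 2.79, 3.14, 3.14, 3.14, 3.14].

INTERFACE

Orientations are given as a unit quaternion [x, y, z, w].
In Python, from station import manip gives the robot as it stands.
- The arm moves only by the tool drive_tool, never from a script. Its argument "plan" is a list of rows, each a list of 7 numbers: the shift along the tool's x, y, z in m, then the turn, a rotation vector about the tool's x, y, z in degrees, then the opening, from -1 (shut) to 1 (fully open). In form: [[x, y, z, wx, wy, wz, gripper], ...]. A call has 1 to 10 rows; each row shifts and turns the commanded pose from where the row before left it, along the tool's axes as they then stand; what a row does not reach is not made up. A row lasts 1/10 s, in which the tool goes at most 50 mm and 8.59 degrees, less where a joint would pass 70% of its speed; a pose out of reach is approached as far as the arm can. A call is refused whole if a number of a shift passes 0.05 or a number of a turn 8.59, either way. A call with a gripper value outside its range is refused whole. The fingers move at their own pace and stop on an object; "newtons" is the grip in N (left out, the last holds). Time passes only in rows, so rows that do not move let the fingers close. It gives the time, the measured TCP pose, the force, the opening and the grip force at its end, in the units of the state.
- manip.sense(): the state, without advancing time (a new reading comes with each control period).
- manip.snapshot(name): name is "side" or "top" or "wrist"; returns a dict with "image" (384x512x3 uint8, red, green, blue), "z_map" (384x512 float32, m along the optical axis (not along the pixel's ray), 0 where there is no reading), "fov_y" (degrees; the focal length in pixels is half the picture's height over the tangent of half this angle, whatever the lens; pixels are square), "cx", "cy" (the principal point, pixels), "extrinsics" (4x4, takes a point from camera to world coordinates); the wrist camera has in their place "mount" (4x4, takes a point from camera to tool coordinates, whose origin is the TCP and whose axes are the flange's). Camera axes: x right, y up, looking along -z (the intrinsics and any distortion apply to the point x, -y, -z); pixel columns grow to the right and rows downward; lengths in m; the calibration is good to about 2 mm. A picture is of the moment at which its call begins: read the wrist's pose just before it.
- manip.sign_off(): hands the job in; it is judged then, once.
The state is a dict: "t": time; "q": joint angles; "qd": joint speeds; "tau": joint torques, N m; "tcp_pos": TCP position; "tool_rot": TCP orientation; "force": force on the tool from outside, world axes, zero at the start; "ft_torque": the same for the moment, N m; "finger_gap": opening from 0.0 (shut) to 1.0 (fully open); "gripper_force": force on a finger pad.
Only numpy, scipy, OpenCV 4.12 (cv2) and the standard library are available. Lean on these libraries where they do the work, as an engineer would, in place of code of your own. Each camera call takes 0.05 s, during which the arm holds its last target. There are 200 camera calls.

## Working session

There is one attempt and no reset: what is moved stays moved. The work goes in short steps, Python scripts to look and compute and a tool call to move; the robot and the scene stay as the last step left them, time stands still between calls to the robot, and variables do not carry over. Pictures are saved under pics/ and viewed, at most 14 in all, crops included, and the job is handed in when it is done.

Besides the shell and the picture viewer there is one more tool, called after "Call:" as a command line: name --pt "numbers of a row" for each row, then --argument value for the rest. drive_tool: Moves the arm, as the interface text tells. Its arguments: {"type":"object","properties":{"plan":{"type":"array"},"newtons":{"type":"number"}},"required":["plan"]}

```bash
mkdir -p pics; ls
python3 - <<'E'
from station import manip
import cv2,numpy as np
s=manip.sense();print({k:np.round(v,4) for k,v in s.items()},manip.finger_overhang)
for n in ("top","side"):
    d=manip.snapshot(n);cv2.imwrite(f"pics/{n}0.png",cv2.resize(d["image"][...,::-1],None,fx=1.5,fy=1.5));np.savez(f"{n}0.npz",**{k:v for k,v in d.items()})
    print(n,d["fov_y"],d["cx"],d["cy"],np.round(d["extrinsics"],3),[k for k in d], (d["z_map"]>0).mean())
E
```

```text
pics
{'t': np.float64(0.0), 'q': array([-1.4375,  0.5284,  1.4339,  0.    ,  1.1814, -0.1785]), 'qd': array([-0.0012, -0.0002,  0.0012, -0.0009,  0.0002, -0.0001]), 'tau': array([-4.00000e-04, -4.42352e+01, -1.78026e+01, -3.00000e-04,
        8.50000e-03, -0.00000e+00]), 'tcp_pos': array([ 0.1917, -0.5941,  0.2443]), 'tool_rot': array([ 0.9879,  0.1553,  0.    , -0.0011]), 'force': array([0.0471, 0.1354, 0.0861]), 'ft_torque': array([-0.007 , -0.0077, -0.0082]), 'gripper_force': np.float64(0.0), 'finger_gap': np.float64(0.9981)} 0.014
top 45.974132686863854 250.37252185357872 193.42927155222154 [[-1.800e-02  9.900e-01 -1.390e-01  3.130e-01]
 [-1.000e+00 -1.900e-02 -1.000e-03  3.000e-02]
 [-4.000e-03  1.390e-01  9.900e-01  1.781e+00]
 [ 0.000e+00  0.000e+00  0.000e+00  1.000e+00]] ['image', 'z_map', 'fov_y', 'cx', 'cy', 'extrinsics'] 0.9961649576822916
side 55.62669444534916 262.3565648298661 196.2619366112236 [[-0.887  0.324 -0.33   0.2  ]
 [-0.462 -0.636  0.618  0.717]
 [-0.009  0.701  0.713  0.829]
 [ 0.     0.     0.     1.   ]] ['image', 'z_map', 'fov_y', 'cx', 'cy', 'extrinsics'] 0.9960784912109375
```

View pics/top0.png

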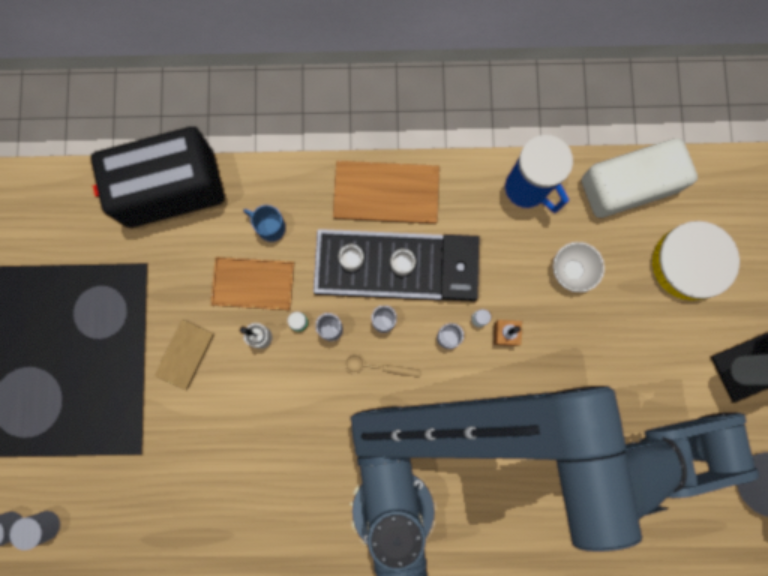

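View pics/side0.png

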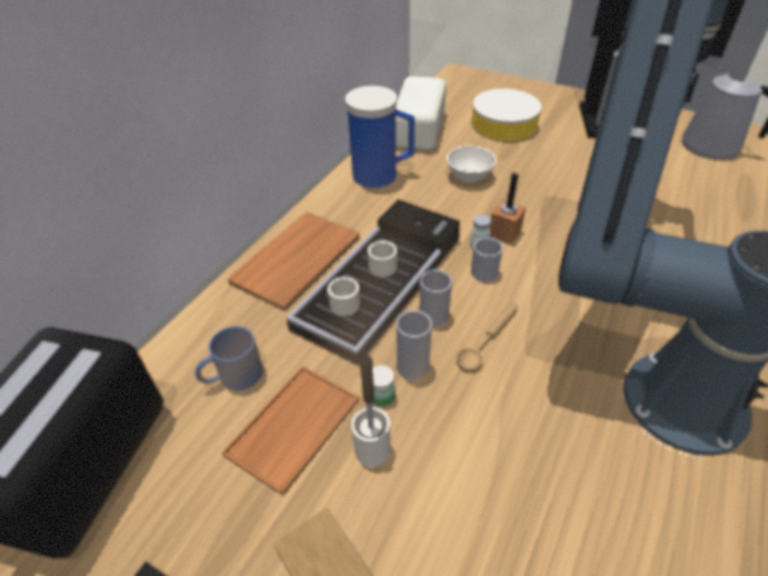

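The top view shows three tumblers at (329,327), (383,320) and (450,336), with the pot and brush at (256,335) and the pin stand at (509,333). The dryer spans (316..478, 232..300) with the ramekins at (351,257) and (402,262). The tray at (253,283) matches 130x210 by size; the board at (387,192) is larger and isn't the tray.

```bash
cat > h.py <<'E'
import numpy as np, cv2
from scipy.spatial.transform import Rotation as R
from station import manip
def tool():
    s=manip.sense(); T=np.eye(4); T[:3,:3]=R.from_quat(s["tool_rot"]).as_matrix(); T[:3,3]=s["tcp_pos"]; return T
def snap(n):
    T=tool(); d=manip.snapshot(n); d["E"]=d["extrinsics"] if "extrinsics" in d else T@d["mount"]
    d["f"]=384/2/np.tan(np.radians(d["fov_y"])/2); return d
def load(n):
    d=dict(np.load(n)); d["E"]=d["extrinsics"]; d["f"]=192/np.tan(np.radians(float(d["fov_y"]))/2); return d
def cloud(d):
    v,u=np.mgrid[0:384,0:512].astype(float); z=d["z_map"].astype(float)
    P=np.stack([(u-d["cx"])/d["f"]*z,-(v-d["cy"])/d["f"]*z,-z],-1)
    W=P@d["E"][:3,:3].T+d["E"][:3,3]; W[z==0]=np.nan; return W
def px(d,p):
    c=np.linalg.inv(d["E"])@np.r_[p,1]; return d["cx"]+d["f"]*c[0]/-c[2], d["cy"]-d["f"]*c[1]/-c[2]
def ray(d,u,v,z):
    "world point at height z on pixel ray"
    r=d["E"][:3,:3]@np.array([(u-d["cx"])/d["f"],-(v-d["cy"])/d["f"],-1]); o=d["E"][:3,3]
    return o+r*(z-o[2])/r[2]
def delta(p,z_yaw=None):
    "tool-frame shift to world TCP p"
    T=tool(); return np.round(T[:3,:3].T@(np.array(p)-T[:3,3]),4)
E
python3 - <<'E'
from h import *
for n in("top","side"):
    d=load(n+"0.npz");W=cloud(d);print(n)
    bx=W[(W[...,0]>.2)&(W[...,0]<.75)&(abs(W[...,2])<.01)&(abs(W[...,1])<.5)];print("table z",np.median(bx[:,2]))
    m=((W[...,2]>.02)&(W[...,0]>.3)&(W[...,0]<.85)&(W[...,1]<.5)&(W[...,1]>-.5)).astype(np.uint8)
    k,l,st,c=cv2.connectedComponentsWithStats(m)
    for i in range(1,k):
        if st[i,4]<25: continue
        P=W[l==i]; h=np.percentile(P[:,2],97); Q=P[P[:,2]>h-.012]
        print(np.round(c[i]*1.5),st[i,4],"h",round(h,3),"mid",np.round((Q.max(0)+Q.min(0))[:2]/2,3),"ext",np.round(np.ptp(Q,axis=0)[:2],3))
E
```

```text
top
table z -4.4218352481251166e-05
[539. 180.] 1211 h 0.226 mid [ 0.814 -0.38 ] ext [0.072 0.125]
[201. 187.] 668 h 0.195 mid [0.818 0.466] ext [0.063 0.067]
[398. 191.] 71 h 0.029 mid [ 0.822 -0.039] ext [0.054 0.072]
[372. 191.] 53 h 0.028 mid [0.827 0.039] ext [0.045 0.069]
[346. 204.] 59 h 0.029 mid [0.794 0.106] ext [0.075 0.064]
[266. 221.] 276 h 0.093 mid [0.739 0.312] ext [0.082 0.083]
[418. 212.] 47 h 0.028 mid [ 0.766 -0.084] ext [0.041 0.068]
[397. 265.] 4689 h 0.069 mid [ 0.615 -0.056] ext [0.167 0.36 ]
[566. 264.] 190 h 0.059 mid [ 0.608 -0.462] ext [0.124 0.074]
[383. 318.] 102 h 0.105 mid [0.481 0.014] ext [0.057 0.056]
[481. 318.] 111 h 0.08 mid [ 0.483 -0.236] ext [0.035 0.035]
[297. 321.] 132 h 0.073 mid [0.483 0.235] ext [0.039 0.042]
[329. 326.] 138 h 0.129 mid [0.461 0.151] ext [0.059 0.056]
[508. 332.] 297 h 0.164 mid [ 0.442 -0.302] ext [0.015 0.015]
[256. 335.] 235 h 0.247 mid [0.446 0.334] ext [0.018 0.014]
[450. 336.] 97 h 0.081 mid [ 0.435 -0.155] ext [0.057 0.058]
[202. 339.] 89 h 0.028 mid [0.438 0.48 ] ext [0.063 0.04 ]
[586. 389.] 125 h 0.827 mid [ 0.303 -0.266] ext [0.006 0.054]
side
table z 0.00025361359592068755
[381. 135.] 1693 h 0.221 mid [ 0.814 -0.379] ext [0.073 0.128]
[467. 170.] 190 h 0.056 mid [ 0.608 -0.461] ext [0.126 0.074]
[495. 231.] 1158 h 0.149 mid [ 0.441 -0.299] ext [0.017 0.017]
[383. 307.] 8538 h 0.157 mid [0.446 0.338] ext [0.018 0.017]
[232. 357.] 1146 h 0.091 mid [0.739 0.314] ext [0.079 0.089]
[126. 379.] 1743 h 0.193 mid [0.819 0.467] ext [0.063 0.066]
[329. 531.] 416 h 0.025 mid [0.424 0.48 ] ext [0.099 0.039]
```

Run:
```python
from h import *
for n in("top","side"):
    d=load(n+"0.npz");W=cloud(d);print(n)
    def rect(m,name):
        k,l,st,c=cv2.connectedComponentsWithStats(m.astype(np.uint8)); i=1+np.argmax(st[1:,4])
        P=W[l==i][:,:2].astype(np.float32)*1000
        print(name,np.round(cv2.minAreaRect(P),1) if 0 else [np.round(a,1) for a in cv2.minAreaRect(P)],"z",np.round(np.nanmedian(W[l==i][:,2]),4),st[i,4])
    X,Y,Z=W[...,0],W[...,1],W[...,2]
    r=(X>.5)&(X<.73)
    rect(r&(Z>.022)&(Z<.045)&(abs(Y+.0)<.3),"deck+rim")
    rect(r&(Z>.053)&(Z<.066)&(Y<-.1)&(Y>-.35),"block")
    rect((X>.48)&(X<.68)&(Y>.2)&(Y<.5)&(Z>.003)&(Z<.02),"tray")
    for nm,x,y,z,rr in(("ramA",.62,.1,.08,.03),("ramB",.62,-.03,.08,.03),("tall",.461,.151,.125,.031),("med",.481,.014,.1,.031),("short",.435,-.155,.075,.031)):
        m=(np.hypot(X-x,Y-y)<.055)&(Z>z-.012)&(Z<z+.012)
        P=W[m]; from scipy.optimize import least_squares
        f=least_squares(lambda c:np.hypot(P[:,0]-c[0],P[:,1]-c[1])-(rr-.002),[P[:,0].mean(),P[:,1].mean()],loss="soft_l1",f_scale=.003)
        print(nm,np.round(f.x,4),len(P),"res",np.round(np.std(f.fun),4),"z97",np.round(np.percentile(P[:,2],[50,90]),3))
    for nm,x,y,z0,z1 in(("brush",.446,.336,.1,.26),("pin",.441,-.3,.085,.17)):
        m=(np.hypot(X-x,Y-y)<.04)&(Z>z0)&(Z<z1)
        P=W[m]
        for a in np.arange(z0,z1,.02):
            q=P[(P[:,2]>=a)&(P[:,2]<a+.02)]
            if len(q)>2: print(nm,round(a+.01,3),np.round(q.mean(0),4),len(q))
```

```text
top
deck+rim [array([626. , -23.5]), array([429., 171.]), np.float64(86.0)] z 0.0307 3084
block [array([ 615.4, -187.4]), array([ 94.6, 167.6]), np.float64(86.3)] z 0.0596 900
tray [array([587.8, 348.2]), array([266.1, 151.6]), np.float64(81.8)] z 0.007 1265
ramA [0.6418 0.0941] 65 res 0.0017 z97 [0.079 0.084]
ramB [ 0.6269 -0.0378] 65 res 0.0015 z97 [0.079 0.085]
tall [0.4617 0.1506] 54 res 0.0011 z97 [0.124 0.128]
med [0.4814 0.0135] 50 res 0.001 z97 [0.099 0.104]
short [ 0.4358 -0.1544] 55 res 0.0011 z97 [0.074 0.08 ]
brush 0.17 [0.4445 0.329  0.1668] 4
brush 0.19 [0.4409 0.3307 0.1909] 7
brush 0.21 [0.4447 0.3282 0.209 ] 4
brush 0.23 [0.4442 0.3306 0.2321] 9
brush 0.25 [0.4446 0.3348 0.2461] 19
pin 0.095 [ 0.4373 -0.2973  0.0916] 8
pin 0.115 [ 0.4404 -0.2957  0.1173] 4
pin 0.135 [ 0.4377 -0.2975  0.136 ] 6
pin 0.155 [ 0.4421 -0.3014  0.159 ] 15
pin 0.175 [ 0.4396 -0.299   0.1671] 5
side
deck+rim [array([625.8, -19.3]), array([426.6, 170.3]), np.float64(86.2)] z 0.0307 3872
block [array([ 615.5, -185. ]), array([ 99.6, 168.9]), np.float64(86.1)] z 0.0596 884
tray [array([590.8, 354. ]), array([223.5, 140.8]), np.float64(85.7)] z 0.0056 3631
ramA [0.6419 0.0972] 168 res 0.0016 z97 [0.077 0.08 ]
ramB [ 0.6269 -0.0356] 145 res 0.0017 z97 [0.077 0.081]
tall [0.4621 0.1535] 207 res 0.0013 z97 [0.121 0.125]
med [0.4815 0.0157] 168 res 0.0013 z97 [0.096 0.1  ]
short [ 0.436  -0.1521] 138 res 0.0015 z97 [0.071 0.076]
brush 0.11 [0.4438 0.3402 0.11  ] 19
brush 0.13 [0.4442 0.34   0.1306] 26
brush 0.15 [0.4434 0.3416 0.1523] 22
brush 0.17 [0.4426 0.3424 0.1704] 43
brush 0.19 [0.4425 0.3421 0.19  ] 48
brush 0.21 [0.4425 0.3428 0.2102] 45
brush 0.23 [0.4424 0.3424 0.2303] 56
brush 0.25 [0.4451 0.3381 0.2452] 57
pin 0.095 [ 0.4403 -0.2954  0.0938] 25
pin 0.115 [ 0.4405 -0.2958  0.114 ] 28
pin 0.135 [ 0.4402 -0.2956  0.1348] 29
pin 0.155 [ 0.4406 -0.2968  0.1566] 34
pin 0.175 [ 0.4412 -0.2994  0.1659] 5
```

Call:
drive_tool --pt "0 0 -0.02 0 0 -8.5 1" --pt "0 0 -0.02 0 0 -8.5 1" --pt "0 0 -0.02 0 0 -8.5 1" --pt "0 0 -0.02 0 0 -8.5 1" --pt "0 0 -0.02 0 0 -8.5 1" --pt "0 0 -0.02 0 0 -8.5 1" --pt "0 0 -0.02 0 0 -8.5 1" --pt "0 0 -0.02 0 0 -8.5 1" --pt "0 0 0 0 0 -4.2 1" --pt "0 0 0 0 0 0 1"

```text
t: 1.1
tcp_pos: [0.1918, -0.5948, 0.4056]
tool_rot: [0.707, 0.707, -0.0, 0.0]
force: [0.2, 0.3, -0.5]
finger_gap: 0.998
gripper_force: 0.0
```

Run:
```python
from h import *
s=manip.sense();print(s["t"],np.round(s["q"],3),np.round(tool(),4))
```

```text
1.1 [-1.437  0.397  1.209 -0.     1.534 -1.438] [[-1.000e-03  1.000e+00  0.000e+00  1.918e-01]
 [ 1.000e+00  1.000e-03 -4.000e-04 -5.948e-01]
 [-4.000e-04  0.000e+00 -1.000e+00  4.056e-01]
 [ 0.000e+00  0.000e+00  0.000e+00  1.000e+00]]
```

Call:
drive_tool --pt "0.05 0.045 0 0 0 0 1" --pt "0.05 0.045 0 0 0 0 1" --pt "0.05 0.045 0 0 0 0 1" --pt "0.05 0.045 0 0 0 0 1" --pt "0.05 0.045 0 0 0 0 1" --pt "0.05 0.03 0 0 0 0 1" --pt "0.05 0 0 0 0 0 1" --pt "0.05 0 0 0 0 0 1" --pt "0.05 0 0 0 0 0 1" --pt "0.05 0 0 0 0 0 1"

```text
t: 2.1
tcp_pos: [0.3835, -0.1636, 0.4044]
tool_rot: [0.708, 0.707, 0.0, -0.001]
force: [0.8, 0.4, 0.2]
finger_gap: 1.0
gripper_force: 0.0
```

Call:
drive_tool --pt "0.05 0 0 0 0 0 1" --pt "0.05 0 0 0 0 0 1" --pt "0.05 0 0 0 0 0 1" --pt "0.05 0 0 0 0 0 1" --pt "0.05 0 0 0 0 0 1" --pt "0.05 0 0 0 0 0 1" --pt "0.05 0 0 0 0 0 1" --pt "0.02 0 0 0 0 0 1" --pt "0 0 0 0 0 0 1" --pt "0 0 0 0 0 0 1"

```text
t: 3.1
tcp_pos: [0.3832, 0.2039, 0.4045]
tool_rot: [0.707, 0.708, -0.001, -0.0]
force: [-0.5, -0.1, -0.7]
finger_gap: 1.004
gripper_force: 0.0
```

Run:
```python
from h import *
print(np.round(tool(),4))
d=snap("wrist");cv2.imwrite("pics/w1.png",cv2.resize(d["image"][...,::-1],None,fx=1.5,fy=1.5));print(np.round(d["mount"],3),d["f"])
t=snap("top");cv2.imwrite("pics/t1.png",cv2.resize(t["image"][150:330,100:400,::-1],None,fx=2.5,fy=2.5))
W=cloud(d);X,Y,Z=[W[...,i] for i in range(3)]
m=(np.hypot(X-.445,Y-.336)<.06)&(Z>.09)&(Z<.26)
P=W[m]
for a in np.arange(.09,.26,.02):
    q=P[(P[:,2]>=a)&(P[:,2]<a+.02)]
    if len(q)>2: print(round(a+.01,3),np.round(q.mean(0),4),len(q))
print([np.round(px(d,[.445,.336,.246]))*1.5])
```

```text
[[-0.0015  1.     -0.0019  0.3832]
 [ 1.      0.0015 -0.0012  0.2039]
 [-0.0012 -0.0019 -1.      0.4045]
 [ 0.      0.      0.      1.    ]]
[[ 0.     0.955  0.298  0.076]
 [ 1.    -0.     0.001 -0.001]
 [ 0.001  0.298 -0.955 -0.128]
 [ 0.     0.     0.     1.   ]] 270.0610347277915
0.1 [0.4407 0.3337 0.0999] 19
0.12 [0.4408 0.3335 0.1202] 20
0.16 [0.4384 0.3317 0.1619] 39
0.18 [0.4386 0.3316 0.1807] 58
0.2 [0.4387 0.3315 0.2008] 65
0.22 [0.4385 0.3317 0.2201] 78
0.24 [0.4427 0.3352 0.2433] 353
[array([486. ,  58.5])]
```

View pics/w1.png

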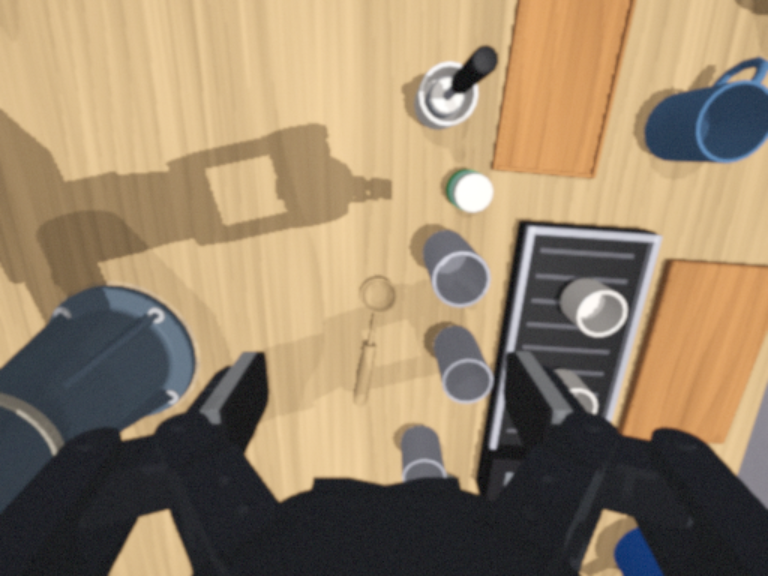

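Call:
drive_tool --pt "0.033 0.015 0 0 0 0 1" --pt "0.033 0.015 0 0 0 0 1" --pt "0.033 0.015 0 0 0 0 1" --pt "0.033 0.015 0 0 0 0 1" --pt "0 0 0.025 0 0 0 1" --pt "0 0 0.025 0 0 0 1" --pt "0 0 0.025 0 0 0 1" --pt "0 0 0.025 0 0 0 1" --pt "0 0 0 0 0 0 1"

```text
t: 4.1
tcp_pos: [0.4422, 0.3334, 0.3019]
tool_rot: [0.708, 0.706, -0.004, -0.001]
force: [-0.2, -0.2, 1.0]
finger_gap: 1.002
gripper_force: 0.0
```

Run:
```python
from h import *
print(delta([.443,.335,.206]))
d=snap("wrist");W=cloud(d);X,Y,Z=[W[...,i] for i in range(3)]
m=(np.hypot(X-.445,Y-.336)<.03)&(Z>.236)&(Z<.26);print(m.sum(),np.round((W[m].max(0)+W[m].min(0))/2,4))
```

```text
[0.0019 0.0015 0.0958]
470 [0.4439 0.3368 0.2414]
```

Call:
drive_tool --pt "0.002 0.001 0.032 0 0 0 1" --pt "0 0 0.032 0 0 0 1" --pt "0 0 0.032 0 0 0 1" --pt "0 0 0 0 0 0 1" --pt "0 0 0 0 0 0 -1" --pt "0 0 0 0 0 0 -1" --pt "0 0 0 0 0 0 -1" --pt "0 0 0 0 0 0 -1" --pt "0 0 0 0 0 0 -1" --pt "0 0 0 0 0 0 -1" --newtons 50

```text
t: 5.15
tcp_pos: [0.4454, 0.3385, 0.2106]
tool_rot: [0.707, 0.708, 0.001, 0.0]
force: [0.2, -0.8, 5.3]
finger_gap: 0.196
gripper_force: 49.0
```

Call:
drive_tool --pt "0 0 0 0 0 0 -1" --pt "0 0 -0.005 0 0 0 -1" --pt "0 0 -0.025 0 0 0 -1" --pt "0 0 -0.04 0 0 0 -1" --pt "0 0 -0.04 0 0 0 -1" --pt "0 0 -0.04 0 0 0 -1" --pt "0 0 -0.03 0 0 0 -1" --pt "0 0 0 0 0 0 -1"

```text
t: 5.95
tcp_pos: [0.4465, 0.3392, 0.3944]
tool_rot: [0.707, 0.708, 0.005, 0.002]
force: [0.6, -0.4, -1.7]
finger_gap: 0.197
gripper_force: 49.0
```

Run:
```python
from h import *
print(np.round(tool(),4),manip.sense()["finger_gap"])
for n in("wrist","side"):
    d=snap(n);cv2.imwrite(f"pics/b_{n}.png",cv2.resize(d["image"][...,::-1],None,fx=1,fy=1) )
    W=cloud(d);X,Y,Z=[W[...,i] for i in range(3)]
    p=tool()[:3,3]
    m=(np.hypot(X-p[0],Y-p[1])<.035)&(Z<p[2]-.03)&(Z>.11);P=W[m];print(n)
    for a in np.arange(.11,.36,.02):
        q=P[(P[:,2]>=a)&(P[:,2]<a+.02)]
        if len(q)>2: print(round(a+.01,3),np.round((q.min(0)+q.max(0))/2,4),np.round(np.ptp(q[:,:2],axis=0),3),len(q))
    print([np.round(px(d,[p[0],p[1],p[2]-z])) for z in (0,.2)])
a=cv2.imread("pics/b_wrist.png");b=cv2.imread("pics/b_side.png");cv2.imwrite("pics/b.png",cv2.resize(np.hstack([a,b]),None,fx=.78,fy=.78))
```

```text
[[-0.0014  1.      0.0093  0.4465]
 [ 1.      0.0014  0.0046  0.3392]
 [ 0.0046  0.0093 -0.9999  0.3944]
 [ 0.      0.      0.      1.    ]] 0.19731506638945548
wrist
0.2 [0.446  0.3495 0.2018] [0.035 0.014] 79
0.22 [0.4461 0.3492 0.2199] [0.036 0.014] 80
0.24 [0.4458 0.3496 0.2381] [0.035 0.014] 125
0.26 [0.4459 0.3385 0.2601] [0.036 0.035] 822
0.28 [0.4458 0.3413 0.2803] [0.009 0.003] 62
0.3 [0.4457 0.3403 0.3006] [0.01  0.005] 74
0.32 [0.4455 0.341  0.3185] [0.009 0.003] 79
0.34 [0.4453 0.3419 0.3433] [0.018 0.009] 153
0.36 [0.4451 0.3425 0.3557] [0.017 0.008] 163
[array([257., 247.]), array([256., 166.])]
side
0.2 [0.4444 0.3424 0.2006] [0.033 0.03 ] 110
0.22 [0.4428 0.3413 0.22  ] [0.03  0.029] 90
0.24 [0.4444 0.3449 0.24  ] [0.034 0.024] 105
0.26 [0.4459 0.339  0.2601] [0.037 0.036] 208
0.28 [0.446  0.3394 0.2802] [0.01  0.007] 32
0.3 [0.445  0.3387 0.3001] [0.009 0.009] 36
0.32 [0.4445 0.3397 0.3195] [0.008 0.005] 35
0.34 [0.444  0.3401 0.342 ] [0.015 0.013] 59
0.36 [0.4453 0.3399 0.3547] [0.018 0.014] 36
[array([240., 189.]), array([245., 257.])]
```

View pics/b.png

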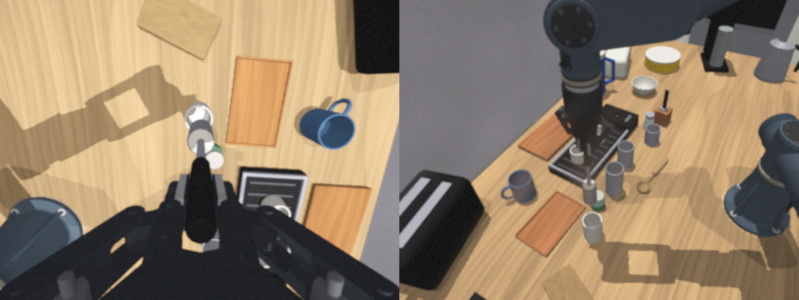

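Call:
drive_tool --pt "-0.03 0.003 0 0 0 0 -1" --pt "-0.03 0.003 0 0 0 0 -1" --pt "-0.03 0.003 0 0 0 0 -1" --pt "-0.03 0.003 0 0 0 0 -1" --pt "-0.03 0.003 0 0 0 0 -1" --pt "-0.037 0.001 0 0 0 0 -1" --pt "0 0 0 0 0 0 -1" --pt "0 0 0 0 0 0 -1"

```text
t: 6.85
tcp_pos: [0.46, 0.1506, 0.3875]
tool_rot: [0.707, 0.707, -0.001, -0.002]
force: [-0.3, -0.1, -0.3]
finger_gap: 0.196
gripper_force: 48.9
```

```bash
cat > loc.py <<'E'
from h import *
from scipy.optimize import least_squares
def circ(W,x,y,z,rr,win=.05):
    X,Y,Z=[W[...,i] for i in range(3)]
    P=W[(np.hypot(X-x,Y-y)<win)&(abs(Z-z)<.008)]
    if len(P)<8: return None
    f=least_squares(lambda c:np.hypot(P[:,0]-c[0],P[:,1]-c[1])-rr,[P[:,0].mean(),P[:,1].mean()],loss="soft_l1",f_scale=.003)
    return np.round(np.r_[f.x,np.std(f.fun),len(P)],4)
E
python3 - <<'E'
from loc import *
print(delta([.462,.152,.2206]),tool()[:3,3])
for n in("wrist","side"):
    d=snap(n);W=cloud(d)
    print(n,circ(W,.462,.152,.125,.029,.04),circ(W,.4815,.0146,.1,.029),circ(W,.436,-.153,.075,.029))
    X,Y,Z=[W[...,i] for i in range(3)];p=tool()[:3,3]
    P=W[(np.hypot(X-p[0],Y-p[1])<.03)&(Z<.245)&(Z>.17)];print("head",np.round((P.min(0)+P.max(0))/2,4),np.round(np.ptp(P,axis=0),3))
E
```

```text
[0.0013 0.0027 0.1669] [0.45998486 0.15062005 0.38749682]
wrist [4.601e-01 1.519e-01 1.100e-03 2.340e+02] [4.796e-01 1.490e-02 1.100e-03 8.200e+01] [ 4.348e-01 -1.533e-01  1.200e-03  8.200e+01]
head [0.4573 0.1601 0.2165] [0.036 0.014 0.056]
side [4.620e-01 1.532e-01 1.200e-03 1.580e+02] [4.816e-01 1.600e-02 1.600e-03 9.300e+01] [ 4.364e-01 -1.521e-01  1.500e-03  1.040e+02]
head [0.457  0.1564 0.2141] [0.032 0.029 0.061]
```

Call:
drive_tool --pt "0.001 0.003 0.035 0 0 0 -1" --pt "0 0 0.035 0 0 0 -1" --pt "0 0 0.035 0 0 0 -1" --pt "0 0 0.035 0 0 0 -1" --pt "0 0 0.026 0 0 0 -1" --pt "0 0 0 0 0 0 -1" --pt "0 0 0 0 0 0 -1" --pt "0 0 0 0 0 0 -1"

```text
t: 7.75
tcp_pos: [0.465, 0.1528, 0.2247]
tool_rot: [0.706, 0.708, 0.001, 0.001]
force: [-0.2, -0.3, -1.1]
finger_gap: 0.194
gripper_force: 49.0
```

Run:
```python
from loc import *
print(tool()[:3,3],manip.sense()["force"],manip.sense()["finger_gap"])
for n in("wrist","side"):
    W=cloud(snap(n));print(n,circ(W,.462,.152,.125,.029,.04))
```

```text
[0.46504657 0.15284682 0.22467867] [-0.2046634  -0.32621212 -1.07083088] 0.19444821919371738
wrist [4.604e-01 1.519e-01 5.900e-03 9.110e+02]
side [4.615e-01 1.534e-01 8.000e-03 1.630e+02]
```

Call:
drive_tool --pt "0 0 0.003 0 0 0 -1" --pt "0 0 0 0 0 0 -1" --pt "0 0 -0.032 0 0 0 -1" --pt "0 0 -0.032 0 0 0 -1" --pt "0 0 -0.031 0 0 0 -1" --pt "0 0 0 0 0 0 -1" --pt "0 0 0 0 0 0 -1" --pt "0 0 0.032 0 0 0 -1" --pt "0 0 0.032 0 0 0 -1" --pt "0 0 0.031 0 0 0 -1"

```text
t: 8.85
tcp_pos: [0.4625, 0.152, 0.218]
tool_rot: [0.707, 0.707, -0.001, -0.001]
force: [-0.4, -0.5, -1.5]
finger_gap: 0.198
gripper_force: 49.1
```

Call:
drive_tool --pt "0 0 0 0 0 0 -1" --pt "0 0 0 0 0 0 -1" --pt "0 0 0 0 0 0 -1" --pt "0 0 0 0 0 0 -1"

```text
t: 9.25
tcp_pos: [0.4649, 0.1523, 0.2217]
tool_rot: [0.707, 0.708, 0.001, 0.001]
force: [-0.1, -0.2, -0.2]
finger_gap: 0.196
gripper_force: 49.1
```

Call:
drive_tool --pt "0 0 -0.035 0 0 0 -1" --pt "0 0 -0.035 0 0 0 -1" --pt "0 0 -0.035 0 0 0 -1" --pt "0 0 -0.035 0 0 0 -1" --pt "0 0 -0.03 0 0 0 -1" --pt "-0.035 0.004 0 0 0 0 -1" --pt "-0.035 0.004 0 0 0 0 -1" --pt "-0.035 0.004 0 0 0 0 -1" --pt "-0.033 0.004 0 0 0 0 -1" --pt "0 0 0 0 0 0 -1"

```text
t: 10.25
tcp_pos: [0.4808, 0.0108, 0.3916]
tool_rot: [0.708, 0.706, 0.0, 0.002]
force: [0.3, 0.9, -0.4]
finger_gap: 0.2
gripper_force: 49.2
```

Call:
drive_tool --pt "0 0 0 0 0 0 -1" --pt "0 0 0 0 0 0 -1"

```text
t: 10.45
tcp_pos: [0.4797, 0.0149, 0.3909]
tool_rot: [0.707, 0.708, 0.0, 0.0]
force: [-0.2, -0.6, -1.7]
finger_gap: 0.193
gripper_force: 49.2
```

Run:
```python
from loc import *
print(delta([.4815,.0146,.2206]),tool()[:3,3])
for n in("wrist","side"):
    d=snap(n);W=cloud(d)
    print(n,circ(W,.462,.152,.125,.029,.04),circ(W,.4815,.0146,.1,.029),circ(W,.436,-.153,.075,.029))
    X,Y,Z=[W[...,i] for i in range(3)];p=tool()[:3,3]
    P=W[(np.hypot(X-p[0],Y-p[1])<.03)&(Z<.245)&(Z>.16)];print("head",np.round((P.min(0)+P.max(0))/2,4),np.round(np.ptp(P,axis=0),3))
```

```text
[-0.0004  0.0016  0.1703] [0.47974479 0.01490459 0.39088915]
wrist [4.603e-01 1.509e-01 1.100e-03 4.630e+02] [4.796e-01 1.410e-02 1.100e-03 2.090e+02] [ 4.331e-01 -1.536e-01  1.000e-03  3.400e+01]
head [0.478  0.0243 0.2163] [0.036 0.014 0.052]
side [4.622e-01 1.533e-01 1.200e-03 1.540e+02] [4.818e-01 1.550e-02 1.500e-03 1.270e+02] [ 4.363e-01 -1.519e-01  1.800e-03  1.030e+02]
head [0.4795 0.0199 0.2152] [0.036 0.029 0.058]
```

Call:
drive_tool --pt "0 0.001 0.035 0 0 0 -1" --pt "0 0 0.035 0 0 0 -1" --pt "0 0 0.035 0 0 0 -1" --pt "0 0 0.035 0 0 0 -1" --pt "0 0 0.032 0 0 0 -1" --pt "0 0 0 0 0 0 -1" --pt "0 0 0 0 0 0 -1" --pt "0 0 0 0 0 0 -1" --pt "0 0 0 0 0 0 -1"

```text
t: 11.45
tcp_pos: [0.4823, 0.0142, 0.2202]
tool_rot: [0.707, 0.708, 0.001, 0.002]
force: [-0.3, -0.7, -0.5]
finger_gap: 0.2
gripper_force: 49.2
```

Call:
drive_tool --pt "0 0 -0.035 0 0 0 -1" --pt "0 0 -0.035 0 0 0 -1" --pt "0 0 0 0 0 0 -1" --pt "0 0 0 0 0 0 -1" --pt "0 0 0.035 0 0 0 -1" --pt "0 0 0.035 0 0 0 -1" --pt "0 0 0 0 0 0 -1" --pt "0 0 0 0 0 0 -1" --pt "0 0 0 0 0 0 -1" --pt "0 0 0 0 0 0 -1"

```text
t: 12.45
tcp_pos: [0.4821, 0.014, 0.2197]
tool_rot: [0.707, 0.708, 0.001, 0.001]
force: [0.5, -0.5, -0.8]
finger_gap: 0.197
gripper_force: 49.2
```

Call:
drive_tool --pt "0 0 -0.035 0 0 0 -1" --pt "0 0 -0.035 0 0 0 -1" --pt "0 0 -0.035 0 0 0 -1" --pt "0 0 -0.035 0 0 0 -1" --pt "0 0 -0.03 0 0 0 -1" --pt "-0.033 -0.009 0 0 0 0 -1" --pt "-0.033 -0.009 0 0 0 0 -1" --pt "-0.033 -0.009 0 0 0 0 -1" --pt "-0.033 -0.009 0 0 0 0 -1" --pt "-0.036 -0.01 0 0 0 0 -1"

```text
t: 13.45
tcp_pos: [0.4348, -0.1548, 0.3897]
tool_rot: [0.706, 0.708, 0.0, 0.001]
force: [-0.2, -0.6, -0.5]
finger_gap: 0.201
gripper_force: 49.3
```

Call:
drive_tool --pt "0 0 0 0 0 0 -1" --pt "0 0 0 0 0 0 -1" --pt "0 0 0 0 0 0 -1"

```text
t: 13.75
tcp_pos: [0.4353, -0.1531, 0.3889]
tool_rot: [0.707, 0.708, 0.0, 0.0]
force: [-0.6, 0.5, -0.9]
finger_gap: 0.192
gripper_force: 49.3
```

Run:
```python
from loc import *
print(delta([.4355,-.153,.2206]),tool()[:3,3])
for n in("wrist","side"):
    d=snap(n);W=cloud(d)
    print(n,circ(W,.4815,.0146,.1,.029),circ(W,.436,-.153,.075,.029))
    X,Y,Z=[W[...,i] for i in range(3)];p=tool()[:3,3]
    P=W[(np.hypot(X-p[0],Y-p[1])<.03)&(Z<.245)&(Z>.16)];print("head",np.round((P.min(0)+P.max(0))/2,4),np.round(np.ptp(P,axis=0),3))
```

```text
[0.000e+00 1.000e-04 1.683e-01] [ 0.43526665 -0.15306776  0.38886273]
wrist [4.794e-01 1.310e-02 1.100e-03 4.740e+02] [ 4.341e-01 -1.540e-01  1.000e-03  1.840e+02]
head [ 0.4335 -0.1436  0.2162] [0.036 0.014 0.057]
side [4.817e-01 1.600e-02 1.500e-03 1.360e+02] [ 4.362e-01 -1.524e-01  1.500e-03  1.040e+02]
head [ 0.435  -0.1483  0.2141] [0.036 0.03  0.061]
```

Call:
drive_tool --pt "0 0 0.035 0 0 0 -1" --pt "0 0 0.035 0 0 0 -1" --pt "0 0 0.035 0 0 0 -1" --pt "0 0 0.035 0 0 0 -1" --pt "0 0 0.03 0 0 0 -1" --pt "0 0 0 0 0 0 -1" --pt "0 0 0 0 0 0 -1" --pt "0 0 0 0 0 0 -1" --pt "0 0 0 0 0 0 -1"

```text
t: 14.75
tcp_pos: [0.4364, -0.1543, 0.22]
tool_rot: [0.707, 0.708, 0.0, 0.002]
force: [0.1, -0.5, -0.9]
finger_gap: 0.199
gripper_force: 49.3
```

Call:
drive_tool --pt "0 0 -0.03 0 0 0 -1" --pt "0 0 -0.03 0 0 0 -1" --pt "0 0 0 0 0 0 -1" --pt "0 0 0 0 0 0 -1" --pt "0 0 0.03 0 0 0 -1" --pt "0 0 0.03 0 0 0 -1" --pt "0 0 0 0 0 0 -1" --pt "0 0 0 0 0 0 -1" --pt "0 0 0 0 0 0 -1" --pt "0 0 0 0 0 0 -1"

```text
t: 15.75
tcp_pos: [0.436, -0.1543, 0.2194]
tool_rot: [0.707, 0.708, 0.0, 0.001]
force: [0.1, -0.1, -1.2]
finger_gap: 0.2
gripper_force: 49.3
```

Call:
drive_tool --pt "0 0 -0.035 0 0 0 -1" --pt "0 0 -0.035 0 0 0 -1" --pt "0 0 -0.035 0 0 0 -1" --pt "0 0 -0.035 0 0 0 -1" --pt "0 0 -0.03 0 0 0 -1" --pt "0.035 0.0 0 0 0 0 -1" --pt "0.035 0.0 0 0 0 0 -1" --pt "0.035 0 0 0 0 0 -1" --pt "0.035 0 0 0 0 0 -1" --pt "0.035 0 0 0 0 0 -1"

```text
t: 16.75
tcp_pos: [0.4348, 0.0225, 0.3895]
tool_rot: [0.707, 0.707, 0.001, 0.001]
force: [1.0, 0.5, -0.9]
finger_gap: 0.198
gripper_force: 49.3
```

Call:
drive_tool --pt "0.035 0.0 0 0 0 0 -1" --pt "0.035 0.0 0 0 0 0 -1" --pt "0.035 0 0 0 0 0 -1" --pt "0.035 0 0 0 0 0 -1" --pt "0.035 0.002 0 0 0 0 -1" --pt "0.035 0.002 0 0 0 0 -1" --pt "0.035 0.002 0 0 0 0 -1" --pt "0.035 0.002 0 0 0 0 -1" --pt "0.035 0.002 0 0 0 0 -1" --pt "0 0 0 0 0 0 -1"

```text
t: 17.75
tcp_pos: [0.4446, 0.3398, 0.3891]
tool_rot: [0.705, 0.709, 0.002, -0.0]
force: [-0.3, -0.5, 0.1]
finger_gap: 0.194
gripper_force: 49.3
```

Call:
drive_tool --pt "0 0 0 0 0 0 -1" --pt "0 0 0 0 0 0 -1"

```text
t: 17.95
tcp_pos: [0.4445, 0.3354, 0.3887]
tool_rot: [0.707, 0.707, -0.0, 0.0]
force: [-0.4, 0.6, -1.0]
finger_gap: 0.198
gripper_force: 49.3
```

Run:
```python
from loc import *
print(delta([.4455,.338,.211]),tool()[:3,3])
for n in("wrist","side"):
    d=snap(n);W=cloud(d)
    print(n,circ(W,.445,.338,.085,.028),circ(W,.4815,.0146,.1,.029),circ(W,.436,-.153,.075,.029))
    X,Y,Z=[W[...,i] for i in range(3)];p=tool()[:3,3]
    P=W[(np.hypot(X-p[0],Y-p[1])<.03)&(Z<.245)&(Z>.16)];print("head",np.round((P.min(0)+P.max(0))/2,4),np.round(np.ptp(P,axis=0),3))
    print([circ(W,x,y,.08,.028) for x,y in((.642,.0955),(.627,-.037))])
```

```text
[0.0027 0.001  0.1777] [0.44445893 0.33535592 0.388719  ]
wrist [4.435e-01 3.367e-01 1.200e-03 2.140e+02] [4.795e-01 1.510e-02 1.200e-03 6.000e+01] None
head [0.4428 0.344  0.2134] [0.036 0.015 0.053]
[array([6.389e-01, 9.600e-02, 1.400e-03, 1.260e+02]), array([ 6.251e-01, -3.560e-02,  1.300e-03,  5.100e+01])]
side [4.455e-01 3.382e-01 1.300e-03 1.930e+02] [4.816e-01 1.570e-02 1.500e-03 1.250e+02] [ 4.362e-01 -1.521e-01  1.700e-03  1.000e+02]
head [0.4435 0.3383 0.2148] [0.035 0.029 0.06 ]
[array([6.418e-01, 9.660e-02, 1.700e-03, 9.000e+01]), array([ 6.295e-01, -3.540e-02,  1.600e-03,  1.800e+01])]
```

Call:
drive_tool --pt "0.002 0.001 0.035 0 0 0 -1" --pt "0 0 0.035 0 0 0 -1" --pt "0 0 0.035 0 0 0 -1" --pt "0 0 0.035 0 0 0 -1" --pt "0 0 0.025 0 0 0 -1" --pt "0 0 0.012 0 0 0 -1" --pt "0 0 0 0 0 0 -1" --pt "0 0 0 0 0 0 -1" --pt "0 0 0 0 0 0 -1"

```text
t: 18.95
tcp_pos: [0.4463, 0.3381, 0.2122]
tool_rot: [0.707, 0.707, 0.001, 0.0]
force: [-1.1, -0.2, 0.0]
finger_gap: 0.197
gripper_force: 49.3
```

Call:
drive_tool --pt "0 0 0 0 0 0 0" --pt "0 0 0 0 0 0 0" --pt "0 0 0 0 0 0 0.7" --pt "0 0 0 0 0 0 1" --pt "0 0 0 0 0 0 1" --pt "0 0 -0.03 0 0 0 1" --pt "0 0 -0.035 0 0 0 1" --pt "0 0 -0.035 0 0 0 1" --pt "0 0 -0.035 0 0 0 1" --pt "0 0 0 0 0 0 1"

```text
t: 19.95
tcp_pos: [0.4482, 0.3395, 0.352]
tool_rot: [0.707, 0.708, 0.006, 0.002]
force: [0.5, -0.1, -0.5]
finger_gap: 1.001
gripper_force: 0.0
```

Run:
```python
from loc import *
print(tool()[:3,3])
for n in("wrist","top"):
    d=snap(n);W=cloud(d)
    X,Y,Z=[W[...,i] for i in range(3)]
    P=W[(np.hypot(X-.444,Y-.337)<.05)&(Z<.255)&(Z>.238)];print("brush top",np.round(np.r_[np.median(P,0),len(P)],4))
    print([circ(W,x,y,.08,.028) for x,y in((.642,.0955),(.627,-.037))])
```

```text
[0.44823501 0.33953307 0.35197825]
brush top [4.453e-01 3.364e-01 2.449e-01 2.900e+02]
[None, None]
brush top [ 0.4472  0.3291  0.2443 12.    ]
[array([6.42e-01, 9.37e-02, 1.60e-03, 6.20e+01]), array([ 6.269e-01, -3.830e-02,  1.600e-03,  5.700e+01])]
```

Call:
drive_tool --pt "-0.035 0.028 0 0 0 0 1" --pt "-0.035 0.028 0 0 0 0 1" --pt "-0.035 0.028 0 0 0 0 1" --pt "-0.035 0.028 0 0 0 0 1" --pt "-0.035 0.028 0 0 0 0 1" --pt "-0.035 0.028 0 0 0 0 1" --pt "-0.033 0.025 0.03 0 0 0 1" --pt "0 0 0.04 0 0 0 1" --pt "0 0 0.04 0 0 0 1" --pt "0 0 0 0 0 0 1"

```text
t: 21.05
tcp_pos: [0.633, 0.0955, 0.2285]
tool_rot: [0.707, 0.707, -0.006, -0.007]
force: [-0.4, 0.7, -0.2]
finger_gap: 1.001
gripper_force: 0.0
```

Call:
drive_tool --pt "0 0 0 0 0 0 1" --pt "0 0 0 0 0 0 1"

```text
t: 21.25
tcp_pos: [0.6396, 0.0964, 0.2389]
tool_rot: [0.707, 0.708, 0.001, 0.001]
force: [0.4, -0.4, 0.6]
finger_gap: 0.999
gripper_force: 0.0
```

Run:
```python
from loc import *
print(tool()[:3,3])
for n in("wrist","side","top"):
    W=cloud(snap(n))
    r=[circ(W,x,y,.08,.028) for x,y in((.641,.0955),(.626,-.037))]; print(n,r, circ(W,.436,-.153,.075,.029))
    if n=="wrist" and r[0] is not None: print(delta([*r[0][:2],.058]))
```

```text
[0.63958759 0.09643492 0.23886322]
wrist [array([6.408e-01, 9.570e-02, 1.400e-03, 7.320e+02]), array([ 6.26e-01, -3.63e-02,  1.30e-03,  6.86e+02])] [ 4.355e-01 -1.533e-01  1.000e-03  2.290e+02]
[-0.0008  0.0002  0.1814]
side [array([6.419e-01, 9.690e-02, 1.600e-03, 1.320e+02]), array([ 6.27e-01, -3.57e-02,  1.70e-03,  1.14e+02])] [ 4.360e-01 -1.525e-01  1.700e-03  1.030e+02]
top [array([6.419e-01, 9.640e-02, 1.300e-03, 9.000e+00]), array([ 6.273e-01, -3.810e-02,  1.500e-03,  5.400e+01])] [ 4.357e-01 -1.544e-01  1.100e-03  5.200e+01]
```

Call:
drive_tool --pt "0 0.001 0.035 0 0 0 1" --pt "0 0 0.035 0 0 0 1" --pt "0 0 0.035 0 0 0 1" --pt "0 0 0.035 0 0 0 1" --pt "0 0 0.03 0 0 0 1" --pt "0 0 0.013 0 0 0 1" --pt "0 0 0 0 0 0 1" --pt "0 0 0 0 0 0 1"

```text
t: 22.2
tcp_pos: [0.6407, 0.0962, 0.0555]
tool_rot: [0.707, 0.708, 0.001, 0.001]
force: [0.1, 0.3, -0.1]
finger_gap: 0.998
gripper_force: 0.0
```

Call:
drive_tool --pt "0 0 0 0 0 0 -1" --pt "0 0 0 0 0 0 -1" --pt "0 0 0 0 0 0 -1" --pt "0 0 0 0 0 0 -1" --pt "0 0 0 0 0 0 -1" --newtons 40

```text
t: 22.7
tcp_pos: [0.6411, 0.0961, 0.0564]
tool_rot: [0.707, 0.707, 0.002, 0.002]
force: [-0.2, -0.8, 5.4]
finger_gap: 0.692
gripper_force: 43.4
```

Call:
drive_tool --pt "0 0 -0.01 0 0 0 -1" --pt "0 0 -0.03 0 0 0 -1" --pt "0 0 -0.03 0 0 0 -1" --pt "0 0 -0.03 0 0 0 -1" --pt "0 0 -0.03 0 0 0 -1" --pt "0 0 0 0 0 0 -1"

```text
t: 23.3
tcp_pos: [0.6423, 0.0962, 0.1896]
tool_rot: [0.707, 0.708, 0.004, 0.004]
force: [0.6, -0.7, -1.2]
finger_gap: 0.692
gripper_force: 43.8
```

Run:
```python
from loc import *
print(tool()[:3,3])
for n in ("side","wrist"):
    d=snap(n);W=cloud(d);X,Y,Z=[W[...,i] for i in range(3)]
    m=((X>.5)&(X<.68)&(Y>.22)&(Y<.5)&(Z>.003)&(Z<.018)).astype(np.uint8)
    m=cv2.morphologyEx(m,cv2.MORPH_OPEN,np.ones((5,5)))
    k,l,st,c=cv2.connectedComponentsWithStats(m);i=1+np.argmax(st[1:,4])
    print(n,[np.round(a,1) for a in cv2.minAreaRect((W[l==i][:,:2]*1000).astype(np.float32))])
    cv2.imwrite(f"pics/r_{n}.png",d["image"][...,::-1])
    p=tool()[:3,3];print("ram",[(z,circ(W,p[0],p[1],z,.028)) for z in (.19,.2,.21)])
    q=W[(np.hypot(X-p[0],Y-p[1])<.04)&(Z<.25)&(Z>.1)];print(np.round([q.min(0),q.max(0)],3) if len(q) else 0)
```

```text
[0.64233464 0.09617867 0.18957793]
side [array([588.7, 360.3]), array([209.6, 131.9]), np.float64(85.1)]
ram [(0.19, array([6.405e-01, 9.750e-02, 4.200e-03, 1.830e+02])), (0.2, array([6.397e-01, 9.710e-02, 4.800e-03, 1.980e+02])), (0.21, array([6.405e-01, 9.700e-02, 4.900e-03, 2.010e+02]))]
[[0.601 0.068 0.163]
 [0.679 0.128 0.25 ]]
wrist [array([578.9, 261.8]), array([ 18.3, 130.1]), np.float64(86.5)]
ram [(0.19, array([6.392e-01, 9.760e-02, 3.700e-03, 3.996e+03])), (0.2, array([6.392e-01, 9.760e-02, 3.900e-03, 5.064e+03])), (0.21, array([6.392e-01, 9.670e-02, 3.500e-03, 6.040e+03]))]
[[0.6   0.068 0.16 ]
 [0.679 0.125 0.25 ]]
```

Call:
drive_tool --pt "0.034 -0.005 0 0 0 0 -1" --pt "0.034 -0.005 0 0 0 0 -1" --pt "0.034 -0.005 0 0 0 0 -1" --pt "0.034 -0.005 0 0 0 0 -1" --pt "0.034 -0.005 0 0 0 0 -1" --pt "0.034 -0.005 0 0 0 0 -1" --pt "0.034 -0.005 0 0 0 0 -1" --pt "0.034 -0.005 0 0 0 0 -1" --pt "0.034 -0.005 0 0 0 0 -1" --pt "0.006 -0.005 0 0 0 0 -1"

```text
t: 24.4
tcp_pos: [0.5868, 0.4115, 0.1812]
tool_rot: [0.705, 0.709, -0.001, -0.001]
force: [0.5, -0.3, -1.3]
finger_gap: 0.692
gripper_force: 43.7
```

Call:
drive_tool --pt "0 0 0.035 0 0 0 -1" --pt "0 0 0.035 0 0 0 -1" --pt "0 0 0.03 0 0 0 -1" --pt "0 0 0.02 0 0 0 -1" --pt "0 0 0 0 0 0 -1" --pt "0 0 0 0 0 0 -1" --pt "0 0 0 0 0 0 -1"

```text
t: 25.1
tcp_pos: [0.5899, 0.4081, 0.0651]
tool_rot: [0.707, 0.707, 0.001, 0.0]
force: [-0.3, -0.2, -0.5]
finger_gap: 0.691
gripper_force: 43.7
```

Run:
```python
from loc import *
print(tool()[:3,3],delta([.591,.406,.032]))
d=snap("wrist");cv2.imwrite("pics/w3.png",d["image"][...,::-1])
```

```text
[0.58990684 0.40813223 0.0651091 ] [-0.0022  0.001   0.0331]
```

View pics/w3.png

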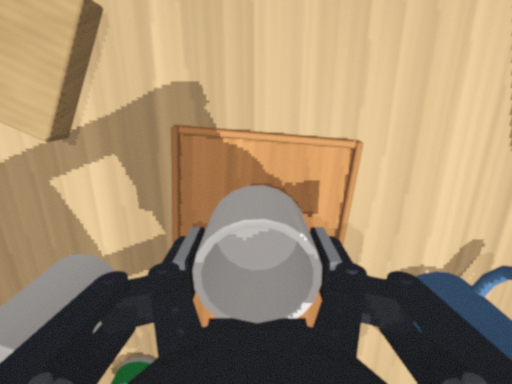

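Call:
drive_tool --pt "-0.001 0 0.02 0 0 0 -1" --pt "0 0 0.012 0 0 0 -1" --pt "0 0 0 0 0 0 -1" --pt "0 0 0 0 0 0 -1" --pt "0 0 0 0 0 0 -1" --pt "0 0 0 0 0 0 0.6" --pt "0 0 0 0 0 0 1" --pt "0 0 0 0 0 0 1" --pt "0 0 0 0 0 0 1"

```text
t: 26.05
tcp_pos: [0.5892, 0.4071, 0.0323]
tool_rot: [0.707, 0.708, 0.0, 0.0]
force: [-0.7, -0.5, 0.6]
finger_gap: 1.0
gripper_force: 0.0
```

Call:
drive_tool --pt "0 0 -0.02 0 0 0 1" --pt "0 0 -0.03 0 0 0 1" --pt "0 0 -0.035 0 0 0 1" --pt "0 0 -0.035 0 0 0 1" --pt "0 0 -0.035 0 0 0 1" --pt "-0.035 0.002 0 0 0 0 1" --pt "-0.035 0.002 0 0 0 0 1" --pt "-0.035 0.002 0 0 0 0 1" --pt "-0.035 0.002 0 0 0 0 1" --pt "-0.035 0.002 0 0 0 0 1"

```text
t: 27.05
tcp_pos: [0.5991, 0.2308, 0.1872]
tool_rot: [0.707, 0.708, 0.0, 0.0]
force: [0.1, -0.4, -1.0]
finger_gap: 1.001
gripper_force: 0.0
```

Call:
drive_tool --pt "-0.035 0.003 0 0 0 0 1" --pt "-0.035 0.003 0 0 0 0 1" --pt "-0.035 0.003 0 0 0 0 1" --pt "-0.035 0.003 0 0 0 0 1" --pt "-0.035 0.003 0 0 0 0 1" --pt "-0.035 0.003 0 0 0 0 1" --pt "-0.035 0.003 0 0 0 0 1" --pt "-0.025 0.003 0.02 0 0 0 1" --pt "0 0 0 0 0 0 1" --pt "0 0 0 0 0 0 1"

```text
t: 28.05
tcp_pos: [0.6231, -0.0382, 0.1666]
tool_rot: [0.707, 0.707, -0.0, -0.001]
force: [0.0, 0.7, 0.5]
finger_gap: 1.0
gripper_force: 0.0
```

Run:
```python
from loc import *
print(tool()[:3,3])
for n in("wrist","side","top"):
    W=cloud(snap(n))
    r=[circ(W,x,y,z,.028) for x,y,z in((.59,.406,.055),(.626,-.037,.08))]; print(n,r, circ(W,.436,-.153,.075,.029))
    if n=="wrist" and r[1] is not None: print(delta([*r[1][:2],.056]))
```

```text
[ 0.62308033 -0.03818006  0.16657564]
wrist [None, array([ 6.261e-01, -3.700e-02,  1.400e-03,  1.289e+03])] [ 4.358e-01 -1.534e-01  1.000e-03  4.810e+02]
[0.0003 0.0028 0.1111]
side [array([5.883e-01, 4.074e-01, 1.500e-03, 1.990e+02]), array([ 6.267e-01, -3.560e-02,  1.900e-03,  1.160e+02])] [ 4.362e-01 -1.522e-01  1.600e-03  1.060e+02]
top [array([5.883e-01, 4.051e-01, 1.400e-03, 5.400e+01]), None] [ 4.358e-01 -1.545e-01  1.100e-03  4.900e+01]
```

Call:
drive_tool --pt "0.001 0.003 0.035 0 0 0 1" --pt "0 0 0.035 0 0 0 1" --pt "0 0 0.03 0 0 0 1" --pt "0 0 0.011 0 0 0 1" --pt "0 0 0 0 0 0 1" --pt "0 0 0 0 0 0 1" --pt "0 0 0 0 0 0 -1" --pt "0 0 0 0 0 0 -1" --pt "0 0 0 0 0 0 -1" --pt "0 0 0 0 0 0 -1"

```text
t: 29.2
tcp_pos: [0.6279, -0.0371, 0.0581]
tool_rot: [0.707, 0.708, 0.001, 0.001]
force: [0.3, 0.5, 6.6]
finger_gap: 0.696
gripper_force: 43.1
```

Call:
drive_tool --pt "0 0 0 0 0 0 -1" --pt "0 0 -0.01 0 0 0 -1" --pt "0 0 -0.03 0 0 0 -1" --pt "0 0 -0.03 0 0 0 -1" --pt "0 0 -0.03 0 0 0 -1" --pt "0 0 -0.03 0 0 0 -1" --pt "0.034 -0.004 0 0 0 0 -1" --pt "0.034 -0.004 0 0 0 0 -1" --pt "0.034 -0.004 0 0 0 0 -1" --pt "0.034 -0.004 0 0 0 0 -1"

```text
t: 30.2
tcp_pos: [0.6098, 0.1, 0.1866]
tool_rot: [0.707, 0.707, 0.0, 0.0]
force: [-0.0, -0.3, -1.6]
finger_gap: 0.695
gripper_force: 43.8
```

Call:
drive_tool --pt "0.034 -0.004 0 0 0 0 -1" --pt "0.034 -0.004 0 0 0 0 -1" --pt "0.034 -0.004 0 0 0 0 -1" --pt "0.034 -0.004 0 0 0 0 -1" --pt "0.034 -0.004 0 0 0 0 -1" --pt "0.034 -0.005 0 0 0 0 -1" --pt "0 0 0.03 0 0 0 -1" --pt "0 0 0.03 0 0 0 -1" --pt "0 0 0 0 0 0 -1" --pt "0 0 0 0 0 0 -1"

```text
t: 31.2
tcp_pos: [0.5849, 0.3028, 0.1261]
tool_rot: [0.707, 0.707, -0.001, -0.0]
force: [0.7, -0.5, -0.7]
finger_gap: 0.698
gripper_force: 44.0
```

Run:
```python
from loc import *
print(tool()[:3,3],delta([.584,.306,.032]))
for n in("wrist","side","top"):
    d=snap(n);W=cloud(d);print(circ(W,.588,.406,.055,.028))
    if n=="wrist":cv2.imwrite("pics/w4.png",d["image"][...,::-1])
```

```text
[0.58485265 0.30279506 0.12605127] [ 0.0032 -0.0007  0.0941]
[5.875e-01 4.051e-01 1.400e-03 2.083e+03]
[5.884e-01 4.074e-01 1.500e-03 1.950e+02]
[5.884e-01 4.057e-01 1.100e-03 1.000e+01]
```

View pics/w4.png

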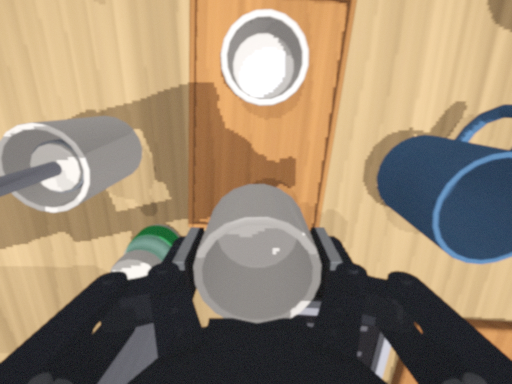

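Call:
drive_tool --pt "0.003 0 0.035 0 0 0 -1" --pt "0 0 0.03 0 0 0 -1" --pt "0 0 0.018 0 0 0 -1" --pt "0 0 0.009 0 0 0 -1" --pt "0 0 0 0 0 0 -1" --pt "0 0 0 0 0 0 -1" --pt "0 0 0 0 0 0 -1" --pt "0 0 0 0 0 0 0.6" --pt "0 0 0 0 0 0 1" --pt "0 0 0 0 0 0 1"

```text
t: 32.35
tcp_pos: [0.5855, 0.3061, 0.0346]
tool_rot: [0.707, 0.708, 0.0, 0.0]
force: [1.1, -0.8, -0.1]
finger_gap: 1.0
gripper_force: 0.0
```

Call:
drive_tool --pt "0 0 0 0 0 0 1" --pt "0 0 -0.02 0 0 0 1" --pt "0 0 -0.03 0 0 0 1" --pt "0 0 -0.035 0 0 0 1" --pt "0 0 -0.035 0 0 0 1" --pt "0 0 -0.035 0 0 0 1" --pt "0 0 -0.035 0 0 0 1" --pt "0 0 -0.035 0 0 0 1"

```text
t: 33.15
tcp_pos: [0.5848, 0.3059, 0.2604]
tool_rot: [0.707, 0.708, -0.0, -0.0]
force: [0.6, -0.1, 0.8]
finger_gap: 0.997
gripper_force: 0.0
```

Call:
drive_tool --pt "-0.031 -0.025 0 0 0 0 1" --pt "-0.031 -0.025 0 0 0 0 1" --pt "-0.031 -0.025 0 0 0 0 1" --pt "-0.031 -0.025 0 0 0 0 1" --pt "-0.03 -0.024 0 0 0 0 1" --pt "0 0 0 0 0 0 1" --pt "0 0 0 0 0 0 1"

```text
t: 33.85
tcp_pos: [0.4615, 0.1516, 0.2595]
tool_rot: [0.707, 0.707, 0.001, 0.0]
force: [-0.3, 0.1, 0.1]
finger_gap: 0.999
gripper_force: 0.0
```

Run:
```python
from loc import *
print(tool()[:3,3])
for n in("wrist","side","top"):
    W=cloud(snap(n))
    t=circ(W,.462,.152,.125,.029); print(n,[circ(W,x,y,.055,.028) for x,y in((.588,.406),(.585,.306))],t,circ(W,.4815,.0146,.1,.029),circ(W,.436,-.153,.075,.029))
    if n=="wrist": print(delta([*t[:2],.1]))
```

```text
[0.4614559  0.15158067 0.25946767]
wrist [None, array([5.949e-01, 2.875e-01, 1.400e-03, 9.150e+02])] [4.605e-01 1.522e-01 1.100e-03 7.650e+02] [4.799e-01 1.510e-02 1.000e-03 6.220e+02] None
[ 0.     -0.0021  0.1595]
side [array([5.884e-01, 4.074e-01, 1.300e-03, 1.940e+02]), array([5.973e-01, 2.900e-01, 1.600e-03, 1.580e+02])] [4.621e-01 1.533e-01 1.200e-03 1.560e+02] [4.815e-01 1.580e-02 1.400e-03 1.130e+02] [ 4.361e-01 -1.520e-01  1.500e-03  1.010e+02]
top [array([5.879e-01, 4.049e-01, 1.600e-03, 5.600e+01]), array([5.970e-01, 2.871e-01, 1.400e-03, 4.800e+01])] None [4.813e-01 1.380e-02 1.000e-03 4.600e+01] [ 4.361e-01 -1.546e-01  1.100e-03  4.800e+01]
```

Run:
```python
from loc import *
d=snap("wrist");W=cloud(d);X,Y,Z=[W[...,i] for i in range(3)]
for x,y in((.595,.288),(.588,.405)):
  r=np.hypot(X-x,Y-y);P=W[(r>.026)&(r<.031)&(Z>.045)&(Z<.065)]
  for _ in range(3):
    if len(P)<20: break
    A=np.c_[P[:,:2]-[x,y],np.ones(len(P))];s=np.linalg.lstsq(A,P[:,2],rcond=None)[0];res=P[:,2]-A@s;P=P[res>-.003] 
  print(len(P),np.round(s,4))
cv2.imwrite("pics/w5.png",d["image"][...,::-1])
```

```text
640 [0.0007 0.0004 0.0537]
0 [0.0007 0.0004 0.0537]
```

View pics/w5.png

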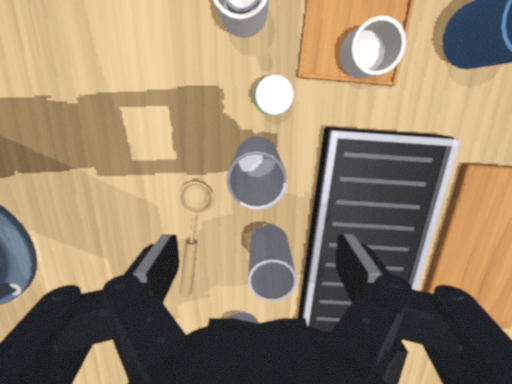

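Call:
drive_tool --pt "0 -0.001 0.035 0 0 0 1" --pt "0 0 0.035 0 0 0 1" --pt "0 0 0.035 0 0 0 1" --pt "0 0 0.035 0 0 0 1" --pt "0 0 0.019 0 0 0 1" --pt "0 0 0 0 0 0 1" --pt "0 0 0 0 0 0 -1" --pt "0 0 0 0 0 0 -1" --pt "0 0 0 0 0 0 -1" --pt "0 0 0 0 0 0 -1" --newtons 45

```text
t: 35.05
tcp_pos: [0.4614, 0.1521, 0.1012]
tool_rot: [0.707, 0.708, 0.001, 0.001]
force: [0.5, -0.7, 3.6]
finger_gap: 0.722
gripper_force: 49.6
```

Call:
drive_tool --pt "0 0 0 0 0 0 -1" --pt "0 0 -0.01 0 0 0 -1" --pt "0 0 -0.03 0 0 0 -1" --pt "0 0 -0.03 0 0 0 -1" --pt "0 0 -0.03 0 0 0 -1" --pt "0 0 0 0 0 0 -1"

```text
t: 35.65
tcp_pos: [0.4624, 0.1521, 0.2038]
tool_rot: [0.707, 0.708, 0.003, 0.003]
force: [1.1, -0.2, -1.0]
finger_gap: 0.721
gripper_force: 50.0
```

Run:
```python
from loc import *
print(tool()[:3,3],delta([.636,.126,.131]))
W=cloud(snap("side"));X,Y,Z=[W[...,i] for i in range(3)];p=tool()[:3,3]
q=W[(np.hypot(X-p[0],Y-p[1])<.036)&(Z<p[2]-.03)&(Z>.02)]
for a in np.arange(.06,.2,.02):
    w=q[(q[:,2]>=a)&(q[:,2]<a+.02)]
    if len(w)>5: print(round(a,2),np.round([w.min(0),w.max(0)],4)[:,:2].tolist(),round(w[:,2].min(),4))
print(circ(W,.585,.288,.055,.028))
```

```text
[0.46240161 0.15212423 0.20379595] [-0.0264  0.173   0.0742]
0.1 [[0.4328, 0.1387], [0.4866, 0.1835]] 0.1026
0.12 [[0.4322, 0.1441], [0.4864, 0.184]] 0.1202
0.14 [[0.4325, 0.1395], [0.4865, 0.1843]] 0.14
0.16 [[0.432, 0.144], [0.4864, 0.1831]] 0.1601
[5.974e-01 2.900e-01 1.400e-03 1.610e+02]
```

Call:
drive_tool --pt "-0.005 0.03 0 0 0 0 -1" --pt "-0.005 0.03 0 0 0 0 -1" --pt "-0.004 0.03 0 0 0 0 -1" --pt "-0.004 0.03 0 0 0 0 -1" --pt "-0.004 0.03 0 0 0 0 -1" --pt "-0.004 0.024 0 0 0 0 -1" --pt "0 0 0 0 0 0 -1" --pt "0 0 0.02 0 0 0 -1" --pt "0 0 0.02 0 0 0 -1" --pt "0 0 0 0 0 0 -1"

```text
t: 36.7
tcp_pos: [0.6298, 0.126, 0.1554]
tool_rot: [0.707, 0.707, -0.004, -0.004]
force: [-0.9, 0.3, -2.1]
finger_gap: 0.724
gripper_force: 50.1
```

Call:
drive_tool --pt "0 0 0 0 0 0 -1" --pt "0 0 0 0 0 0 -1"

```text
t: 36.9
tcp_pos: [0.6344, 0.1262, 0.1605]
tool_rot: [0.707, 0.708, 0.0, 0.0]
force: [-0.5, 0.1, -0.6]
finger_gap: 0.726
gripper_force: 50.1
```

Run:
```python
from loc import *
print(tool()[:3,3],delta([.636,.126,.132]))
```

```text
[0.63441659 0.12624403 0.16054646] [-0.0002  0.0016  0.0285]
```

Call:
drive_tool --pt "0 0.001 0.02 0 0 0 -1" --pt "0 0 0.008 0 0 0 -1" --pt "0 0 0 0 0 0 -1" --pt "0 0 0 0 0 0 -1" --pt "0 0 0 0 0 0 -1" --pt "0 0 0 0 0 0 0.6" --pt "0 0 0 0 0 0 1" --pt "0 0 0 0 0 0 1" --pt "0 0 0 0 0 0 1" --pt "0 0 -0.02 0 0 0 1"

```text
t: 37.9
tcp_pos: [0.6332, 0.126, 0.1495]
tool_rot: [0.707, 0.707, -0.002, -0.002]
force: [-0.9, 0.0, 1.1]
finger_gap: 0.996
gripper_force: 0.0
```

Call:
drive_tool --pt "0 0 -0.03 0 0 0 1" --pt "0 0 -0.035 0 0 0 1" --pt "0 0 -0.035 0 0 0 1" --pt "-0.022 -0.031 0 0 0 0 1" --pt "-0.022 -0.031 0 0 0 0 1" --pt "-0.022 -0.031 0 0 0 0 1" --pt "-0.022 -0.031 0 0 0 0 1" --pt "-0.023 -0.03 0 0 0 0 1" --pt "0 0 0 0 0 0 1" --pt "0 0 0 0 0 0 1"

```text
t: 38.9
tcp_pos: [0.4816, 0.0145, 0.2525]
tool_rot: [0.707, 0.707, 0.001, 0.0]
force: [0.4, -0.4, -0.1]
finger_gap: 1.002
gripper_force: 0.0
```

Run:
```python
from loc import *
print(tool()[:3,3])
for n in("wrist","side"):
    W=cloud(snap(n))
    t=circ(W,.4815,.0146,.1,.029); print(n,circ(W,.588,.405,.055,.028),circ(W,.597,.288,.055,.028),"tall",circ(W,.636,.126,.155,.029),t,circ(W,.436,-.153,.075,.029))
    if n=="wrist": print(delta([*t[:2],.077]))
```

```text
[0.48159575 0.01454905 0.25247636]
wrist None None tall [6.333e-01 1.248e-01 1.100e-03 2.098e+03] [4.80e-01 1.45e-02 1.10e-03 6.60e+02] [ 4.347e-01 -1.530e-01  1.100e-03  5.650e+02]
[-0.0003 -0.0028  0.1755]
side [5.885e-01 4.074e-01 1.500e-03 1.860e+02] [5.974e-01 2.899e-01 1.500e-03 1.620e+02] tall [6.355e-01 1.271e-01 1.300e-03 1.470e+02] [4.816e-01 1.570e-02 1.400e-03 1.270e+02] [ 4.363e-01 -1.519e-01  1.500e-03  1.060e+02]
```

Call:
drive_tool --pt "0 -0.001 0.035 0 0 0 1" --pt "0 0 0.035 0 0 0 1" --pt "0 0 0.035 0 0 0 1" --pt "0 0 0.035 0 0 0 1" --pt "0 0 0.035 0 0 0 1" --pt "0 0 0 0 0 0 1" --pt "0 0 0 0 0 0 -1" --pt "0 0 0 0 0 0 -1" --pt "0 0 0 0 0 0 -1" --pt "0 0 0 0 0 0 -1"

```text
t: 40.0
tcp_pos: [0.4816, 0.0148, 0.0785]
tool_rot: [0.707, 0.708, 0.001, 0.002]
force: [0.2, 0.0, 2.9]
finger_gap: 0.72
gripper_force: 49.6
```

Call:
drive_tool --pt "0 0 0 0 0 0 -1" --pt "0 0 -0.01 0 0 0 -1" --pt "0 0 -0.03 0 0 0 -1" --pt "0 0 -0.03 0 0 0 -1" --pt "0 0 -0.03 0 0 0 -1" --pt "0.002 0.03 0 0 0 0 -1" --pt "0.002 0.03 0 0 0 0 -1" --pt "0.002 0.03 0 0 0 0 -1" --pt "0.003 0.03 0 0 0 0 -1" --pt "0.003 0.028 0 0 0 0 -1"

```text
t: 41.0
tcp_pos: [0.6291, 0.0272, 0.1774]
tool_rot: [0.707, 0.707, -0.0, -0.0]
force: [-0.9, 0.4, -2.2]
finger_gap: 0.721
gripper_force: 50.2
```

Call:
drive_tool --pt "0 0 0.02 0 0 0 -1" --pt "0 0 0.02 0 0 0 -1" --pt "0 0 0 0 0 0 -1" --pt "0 0 0 0 0 0 -1" --pt "0 0 0 0 0 0 -1"

```text
t: 41.5
tcp_pos: [0.629, 0.027, 0.1382]
tool_rot: [0.707, 0.707, 0.001, 0.001]
force: [0.0, -1.3, -1.3]
finger_gap: 0.717
gripper_force: 50.2
```

Run:
```python
from loc import *
print(tool()[:3,3],delta([.629,.0264,.108]))
W=cloud(snap("wrist"));X,Y,Z=[W[...,i] for i in range(3)];p=tool()[:3,3]
q=W[(np.hypot(X-p[0],Y-p[1])<.04)&(Z>.0)]
print(np.round([q.min(0),q.max(0)],4), circ(W,.634,.125,.155,.029))
```

```text
[0.62897343 0.02696602 0.13820597] [-0.0006 -0.      0.0302]
[[ 0.5892 -0.003   0.0274]
 [ 0.6688  0.0669  0.2259]] [6.346e-01 1.252e-01 1.100e-03 3.697e+03]
```

Call:
drive_tool --pt "0 0 0.02 0 0 0 -1" --pt "0 0 0.009 0 0 0 -1" --pt "0 0 0 0 0 0 -1" --pt "0 0 0 0 0 0 -1" --pt "0 0 0 0 0 0 -1" --pt "0 0 0 0 0 0 0.6" --pt "0 0 0 0 0 0 1" --pt "0 0 0 0 0 0 1" --pt "0 0 0 0 0 0 1" --pt "0 0 -0.02 0 0 0 1"

```text
t: 42.55
tcp_pos: [0.6264, 0.0273, 0.1257]
tool_rot: [0.707, 0.707, -0.002, -0.002]
force: [0.1, 0.0, 0.0]
finger_gap: 1.0
gripper_force: 0.0
```

Call:
drive_tool --pt "0 0 -0.03 0 0 0 1" --pt "0 0 -0.035 0 0 0 1" --pt "0 0 -0.035 0 0 0 1" --pt "-0.03 -0.032 0 0 0 0 1" --pt "-0.03 -0.032 0 0 0 0 1" --pt "-0.03 -0.032 0 0 0 0 1" --pt "-0.03 -0.032 0 0 0 0 1" --pt "-0.03 -0.033 0 0 0 0 1" --pt "-0.03 -0.033 0 0 0 0 1" --pt "0 0 0 0 0 0 1"

```text
t: 43.55
tcp_pos: [0.4312, -0.1554, 0.228]
tool_rot: [0.709, 0.706, -0.001, -0.001]
force: [1.7, 0.0, -0.4]
finger_gap: 0.997
gripper_force: 0.0
```

Call:
drive_tool --pt "0 0 0 0 0 0 1" --pt "0 0 0 0 0 0 1"

```text
t: 43.75
tcp_pos: [0.4356, -0.1529, 0.2282]
tool_rot: [0.707, 0.708, 0.0, 0.0]
force: [0.0, 1.1, 0.2]
finger_gap: 1.001
gripper_force: 0.0
```

Run:
```python
from loc import *
print(tool()[:3,3])
for n in("wrist","side"):
    W=cloud(snap(n))
    t=circ(W,.4355,-.153,.075,.029); print(n,circ(W,.588,.405,.055,.028),circ(W,.597,.288,.055,.028),"tall",circ(W,.636,.126,.155,.029),"med",circ(W,.629,.027,.13,.029),t)
    if n=="wrist": print(delta([*t[:2],.052]))
```

```text
[ 0.43555741 -0.15288759  0.22821617]
wrist None None tall None med None [ 4.345e-01 -1.537e-01  1.100e-03  6.730e+02]
[-0.0011 -0.0014  0.1761]
side [5.883e-01 4.076e-01 1.500e-03 1.950e+02] [5.973e-01 2.898e-01 1.500e-03 1.630e+02] tall [6.356e-01 1.269e-01 1.400e-03 1.470e+02] med [6.28e-01 2.77e-02 1.40e-03 1.20e+02] [ 4.363e-01 -1.519e-01  1.600e-03  1.080e+02]
```

Call:
drive_tool --pt "-0.001 0 0.035 0 0 0 1" --pt "0 0 0.035 0 0 0 1" --pt "0 0 0.035 0 0 0 1" --pt "0 0 0.035 0 0 0 1" --pt "0 0 0.035 0 0 0 1" --pt "0 0 0 0 0 0 1" --pt "0 0 0 0 0 0 -1" --pt "0 0 0 0 0 0 -1" --pt "0 0 0 0 0 0 -1" --pt "0 0 0 0 0 0 -1"

```text
t: 44.85
tcp_pos: [0.4357, -0.1546, 0.0546]
tool_rot: [0.707, 0.708, 0.0, 0.002]
force: [0.3, -0.5, 3.8]
finger_gap: 0.704
gripper_force: 49.4
```

Call:
drive_tool --pt "0 0 0 0 0 0 -1" --pt "0 0 -0.01 0 0 0 -1" --pt "0 0 -0.03 0 0 0 -1" --pt "0 0 -0.035 0 0 0 -1" --pt "0 0 -0.035 0 0 0 -1" --pt "0.013 0.031 0 0 0 0 -1" --pt "0.013 0.031 0 0 0 0 -1" --pt "0.013 0.031 0 0 0 0 -1" --pt "0.014 0.031 0 0 0 0 -1" --pt "0.014 0.031 0 0 0 0 -1"

```text
t: 45.85
tcp_pos: [0.5901, -0.0862, 0.1637]
tool_rot: [0.707, 0.707, -0.0, -0.0]
force: [-0.2, -0.1, -2.2]
finger_gap: 0.705
gripper_force: 49.9
```

Call:
drive_tool --pt "0.013 0.031 0 0 0 0 -1" --pt "0 0 0.02 0 0 0 -1" --pt "0 0 0.025 0 0 0 -1" --pt "0 0 0 0 0 0 -1" --pt "0 0 0 0 0 0 -1" --pt "0 0 0 0 0 0 -1"

```text
t: 46.45
tcp_pos: [0.6212, -0.0743, 0.1194]
tool_rot: [0.707, 0.707, 0.0, 0.001]
force: [-0.3, -0.4, -1.0]
finger_gap: 0.7
gripper_force: 49.9
```

Run:
```python
from loc import *
print(tool()[:3,3],delta([.622,-.0734,.085]))
W=cloud(snap("wrist"))
print(circ(W,.629,.027,.13,.029))
```

```text
[ 0.62115014 -0.07431346  0.11938909] [0.0009 0.0008 0.0344]
[6.269e-01 2.570e-02 1.100e-03 3.319e+03]
```

Call:
drive_tool --pt "0 0 0.02 0 0 0 -1" --pt "0 0 0.014 0 0 0 -1" --pt "0 0 0 0 0 0 -1" --pt "0 0 0 0 0 0 -1" --pt "0 0 0 0 0 0 -1" --pt "0 0 0 0 0 0 0.6" --pt "0 0 0 0 0 0 1" --pt "0 0 0 0 0 0 1" --pt "0 0 0 0 0 0 1" --pt "0 0 -0.02 0 0 0 1"

```text
t: 47.5
tcp_pos: [0.6186, -0.0734, 0.1018]
tool_rot: [0.707, 0.707, -0.001, -0.003]
force: [0.5, -0.7, 0.1]
finger_gap: 0.998
gripper_force: 0.0
```

Call:
drive_tool --pt "0 0 -0.035 0 0 0 1" --pt "0 0 -0.035 0 0 0 1" --pt "0 0 -0.035 0 0 0 1" --pt "0 0 -0.03 0 0 0 1" --pt "-0.032 -0.025 0 0 0 0 1" --pt "-0.032 -0.025 0 0 0 0 1" --pt "-0.032 -0.026 0 0 0 0 1" --pt "-0.032 -0.026 0 0 0 0 1" --pt "-0.032 -0.026 0 0 0 0 1" --pt "-0.032 -0.026 0 0 0 0 1"

```text
t: 48.5
tcp_pos: [0.4657, -0.2671, 0.2392]
tool_rot: [0.707, 0.708, 0.0, 0.0]
force: [0.8, -0.2, 0.5]
finger_gap: 0.999
gripper_force: 0.0
```

Call:
drive_tool --pt "-0.032 -0.026 0 0 0 0 1" --pt "0 0 0 0 0 0 1" --pt "0 0 0 0 0 0 1"

```text
t: 48.8
tcp_pos: [0.4404, -0.2987, 0.2391]
tool_rot: [0.708, 0.707, 0.0, -0.0]
force: [-0.1, -0.2, -0.2]
finger_gap: 1.001
gripper_force: 0.0
```

```bash
cat > chk.py <<'E'
from loc import *
def chk(ns=("side","top")):
  for n in ns:
    W=cloud(snap(n))
    print(n,*[(k,circ(W,*a)) for k,a in dict(rA=(.588,.406,.055,.028),rB=(.596,.289,.055,.028),tall=(.635,.126,.155,.029),med=(.628,.027,.13,.029),short=(.622,-.074,.105,.029)).items()],sep="\n  ")
E
python3 - <<'E'
from chk import *
chk()
print(tool()[:3,3])
W=cloud(snap("wrist"));X,Y,Z=[W[...,i] for i in range(3)]
P=W[(np.hypot(X-.441,Y+.298)<.03)&(Z<.175)&(Z>.158)];c=(P.min(0)+P.max(0))/2
print("pin",c,np.ptp(P,axis=0),delta([c[0],c[1],.135]))
E
```

```text
side
  ('rA', array([5.884e-01, 4.073e-01, 1.400e-03, 1.930e+02]))
  ('rB', array([5.972e-01, 2.898e-01, 1.500e-03, 1.630e+02]))
  ('tall', array([6.354e-01, 1.270e-01, 1.300e-03, 1.480e+02]))
  ('med', array([6.28e-01, 2.75e-02, 1.40e-03, 1.23e+02]))
  ('short', array([ 6.198e-01, -7.220e-02,  1.500e-03,  1.040e+02]))
top
  ('rA', array([5.886e-01, 4.049e-01, 1.600e-03, 5.400e+01]))
  ('rB', array([5.972e-01, 2.871e-01, 1.500e-03, 5.500e+01]))
  ('tall', array([6.354e-01, 1.248e-01, 1.200e-03, 5.000e+01]))
  ('med', array([6.278e-01, 2.560e-02, 1.100e-03, 4.900e+01]))
  ('short', array([ 6.194e-01, -7.460e-02,  1.200e-03,  5.000e+01]))
[ 0.44122397 -0.29735956  0.2389902 ]
pin [ 0.43955729 -0.30221812  0.16202334] [0.01707317 0.01667907 0.00787226] [-0.0052 -0.0019  0.104 ]
```

Call:
drive_tool --pt "-0.003 -0.001 0.035 0 0 0 1" --pt "0 0 0.035 0 0 0 1" --pt "0 0 0.03 0 0 0 1" --pt "0 0 0.004 0 0 0 1" --pt "0 0 0 0 0 0 1" --pt "0 0 0 0 0 0 -1" --pt "0 0 0 0 0 0 -1" --pt "0 0 0 0 0 0 -1" --pt "0 0 0 0 0 0 -1" --pt "0 0 0 0 0 0 -1" --newtons 60

```text
t: 49.95
tcp_pos: [0.4401, -0.3014, 0.1356]
tool_rot: [0.707, 0.707, 0.0, 0.001]
force: [0.5, 0.6, 2.5]
finger_gap: 0.194
gripper_force: 58.3
```

Call:
drive_tool --pt "0 0 0 0 0 0 -1" --pt "0 0 0 0 0 0 -1" --pt "0 0 0 0 0 0 -1"

```text
t: 50.25
tcp_pos: [0.4401, -0.3015, 0.1355]
tool_rot: [0.707, 0.708, -0.0, 0.001]
force: [-0.6, 0.5, 5.4]
finger_gap: 0.198
gripper_force: 58.3
```

Call:
drive_tool --pt "0 0 -0.01 0 0 0 -1" --pt "0 0 -0.03 0 0 0 -1" --pt "0 0 -0.03 0 0 0 -1" --pt "0 0 -0.03 0 0 0 -1" --pt "0 0 -0.03 0 0 0 -1" --pt "0 0 0 0 0 0 -1" --pt "0 0 0 0 0 0 -1"

```text
t: 50.95
tcp_pos: [0.4397, -0.301, 0.2655]
tool_rot: [0.707, 0.708, -0.0, 0.0]
force: [-0.9, 0.2, 0.3]
finger_gap: 0.192
gripper_force: 58.5
```

Run:
```python
from loc import *
print(tool()[:3,3])
for n in("wrist","side","top"):
    d=snap(n);W=cloud(d);X,Y,Z=[W[...,i] for i in range(3)];p=tool()[:3,3]
    m=(np.hypot(X-.615,Y+.186)<.03)&(Z<.055)&(Z>.035)
    q=W[m];
    if len(q): print(n,"well",len(q),np.round((q.min(0)+q.max(0))/2,4),np.round(np.ptp(q,axis=0),3))
    P=W[(np.hypot(X-p[0],Y-p[1])<.03)&(Z<p[2]-.02)&(Z>.09)]
    for a in np.arange(.1,.25,.02):
        w=P[(P[:,2]>=a)&(P[:,2]<a+.02)]
        if len(w)>3: print(n,round(a,2),np.round((w.min(0)+w.max(0))/2,4),np.round(np.ptp(w,axis=0),3),len(w))
    if n=="wrist": cv2.imwrite("pics/w6.png",d["image"][...,::-1])
```

```text
[ 0.4397155  -0.30097997  0.26545978]
wrist well 350 [ 0.617 -0.187  0.045] [0.02  0.024 0.02 ]
wrist 0.14 [ 0.4385 -0.2998  0.1452] [0.006 0.002 0.01 ] 20
wrist 0.18 [ 0.4397 -0.2897  0.1991] [0.03  0.01  0.001] 17
wrist 0.2 [ 0.4385 -0.2989  0.2101] [0.036 0.029 0.02 ] 1181
wrist 0.22 [ 0.4383 -0.2978  0.23  ] [0.018 0.009 0.02 ] 301
wrist 0.24 [ 0.4382 -0.2971  0.2422] [0.017 0.008 0.004] 73
side well 20 [ 0.6183 -0.1957  0.0488] [0.021 0.011 0.012]
side 0.14 [ 0.4401 -0.2985  0.1493] [0.006 0.011 0.017] 12
side 0.16 [ 0.4394 -0.3     0.1692] [0.006 0.008 0.014] 11
side 0.18 [ 0.4379 -0.2944  0.1902] [0.03  0.016 0.019] 10
side 0.2 [ 0.4399 -0.2983  0.2097] [0.036 0.035 0.018] 75
side 0.22 [ 0.4393 -0.2945  0.2299] [0.016 0.012 0.02 ] 34
side 0.24 [ 0.438  -0.2954  0.242 ] [0.015 0.008 0.003] 7
top well 38 [ 0.6163 -0.1898  0.0458] [0.048 0.051 0.018]
top 0.2 [ 0.4329 -0.2947  0.2144] [0.004 0.006 0.01 ] 4
```

View pics/w6.png

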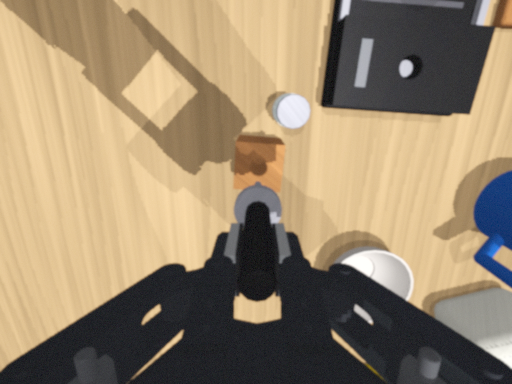

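Call:
drive_tool --pt "0.019 0.029 0 0 0 0 -1" --pt "0.019 0.029 0 0 0 0 -1" --pt "0.019 0.029 0 0 0 0 -1" --pt "0.019 0.029 0 0 0 0 -1" --pt "0.019 0.03 0 0 0 0 -1" --pt "0.019 0.03 0 0 0 0 -1" --pt "0 0 0 0 0 0 -1" --pt "0 0 0.02 0 0 0 -1" --pt "0 0 0.02 0 0 0 -1" --pt "0 0 0 0 0 0 -1"

```text
t: 52.1
tcp_pos: [0.6125, -0.186, 0.2205]
tool_rot: [0.707, 0.707, -0.002, -0.005]
force: [-0.6, 0.4, -0.9]
finger_gap: 0.196
gripper_force: 58.7
```

Call:
drive_tool --pt "0 0 0 0 0 0 -1" --pt "0 0 0 0 0 0 -1"

```text
t: 52.3
tcp_pos: [0.6159, -0.1875, 0.2257]
tool_rot: [0.707, 0.707, 0.0, 0.001]
force: [-0.5, 0.1, 0.1]
finger_gap: 0.195
gripper_force: 58.7
```

Run:
```python
from chk import *
chk()
print(tool()[:3,3])
d=snap("wrist");W=cloud(d);X,Y,Z=[W[...,i] for i in range(3)];p=tool()[:3,3]
for a,b in((.041,.049),(.03,.056)):
    q=W[(np.hypot(X-.616,Y+.186)<.025)&(Z<b)&(Z>a)]
    if len(q): print("well",len(q),np.round((q.min(0)+q.max(0))/2,4),np.round(np.ptp(q,axis=0),3))
P=W[(np.hypot(X-p[0],Y-p[1])<.02)&(Z<.155)&(Z>.08)]
if len(P):print("pin",np.round((P.min(0)+P.max(0))/2,4),np.round(np.ptp(P,axis=0),3))
print("tip px",px(d,[p[0]-.001,p[1],p[2]-.1255]))
u,v=[int(x) for x in px(d,[.6155,-.186,.05])];u0,v0=max(0,u-64),max(0,v-70);print(u0,v0)
cv2.imwrite("pics/w7.png",cv2.resize(d["image"][v0:v0+140,u0:u0+128,::-1],None,fx=4,fy=4,interpolation=2))
```

```text
side
  ('rA', array([5.885e-01, 4.073e-01, 1.400e-03, 1.900e+02]))
  ('rB', array([5.971e-01, 2.899e-01, 1.500e-03, 1.630e+02]))
  ('tall', array([6.357e-01, 1.271e-01, 1.200e-03, 1.400e+02]))
  ('med', array([6.279e-01, 2.780e-02, 1.600e-03, 1.240e+02]))
  ('short', array([ 6.201e-01, -7.240e-02,  1.600e-03,  1.080e+02]))
top
  ('rA', array([5.884e-01, 4.048e-01, 1.700e-03, 5.600e+01]))
  ('rB', array([5.971e-01, 2.869e-01, 1.600e-03, 5.400e+01]))
  ('tall', array([6.356e-01, 1.246e-01, 1.300e-03, 5.300e+01]))
  ('med', array([6.275e-01, 2.570e-02, 1.200e-03, 4.900e+01]))
  ('short', array([ 6.196e-01, -7.480e-02,  1.200e-03,  4.800e+01]))
[ 0.61614421 -0.18746868  0.22613883]
well 240 [ 0.6133 -0.1891  0.045 ] [0.025 0.022 0.008]
well 330 [ 0.6133 -0.1892  0.043 ] [0.025 0.022 0.026]
pin [ 0.6151 -0.1862  0.106 ] [0.006 0.002 0.011]
tip px (np.float64(257.0565791867634), np.float64(182.07651523496924))
193 98
```

View pics/w7.png

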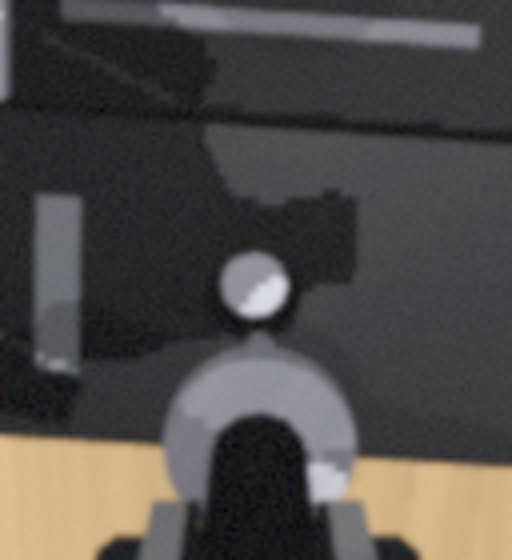

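Run:
```python
from loc import *
d=snap("wrist");print(ray(d,256.75,169.5,.046),ray(d,258,182.5,.1),tool()[:3,3])
```

```text
[ 0.61476534 -0.18812959  0.046     ] [ 0.61598895 -0.18784412  0.1       ] [ 0.61603012 -0.18728011  0.22598346]
```

Call:
drive_tool --pt "0 -0.001 0.02 0 0 0 -1" --pt "0 0 0.02 0 0 0 -1" --pt "0 0 0.01 0 0 0 -1" --pt "0 0 0.004 0 0 0 -1" --pt "0 0 0.003 0 0 0 -1" --pt "0 0 0.002 0 0 0 -1" --pt "0 0 0 0 0 0 -1" --pt "0 0 0 0 0 0 -1" --pt "0 0 0 0 0 0 -1"

```text
t: 53.4
tcp_pos: [0.6147, -0.1869, 0.1666]
tool_rot: [0.707, 0.708, -0.0, 0.0]
force: [-2.2, 0.5, 4.4]
finger_gap: 0.191
gripper_force: 59.1
```

Call:
drive_tool --pt "0 0 0.001 0 0 0 -1" --pt "0 0 0.001 0 0 0 -1" --pt "0 0 0 0 0 0 -1" --pt "0 0 0 0 0 0 -1" --pt "0 0 0 0 0 0 -1"

```text
t: 53.9
tcp_pos: [0.6149, -0.1871, 0.1653]
tool_rot: [0.707, 0.708, 0.0, 0.001]
force: [-3.7, 0.7, 8.4]
finger_gap: 0.191
gripper_force: 59.8
```

Run:
```python
from chk import *
print(manip.sense()["force"],tool()[:3,3]); chk(("side",))
```

```text
[-3.68748345  0.7121997   8.37193858] [ 0.61494816 -0.18706205  0.16528299]
side
  ('rA', array([5.885e-01, 4.074e-01, 1.600e-03, 1.980e+02]))
  ('rB', array([5.975e-01, 2.899e-01, 1.400e-03, 1.550e+02]))
  ('tall', array([6.357e-01, 1.270e-01, 1.300e-03, 1.420e+02]))
  ('med', array([6.278e-01, 2.760e-02, 1.500e-03, 1.270e+02]))
  ('short', array([ 6.197e-01, -7.190e-02,  1.600e-03,  1.060e+02]))
```

Call:
drive_tool --pt "0 0 -0.01 0 0 0 -1" --pt "0 0 -0.03 0 0 0 -1" --pt "0 0 -0.03 0 0 0 -1" --pt "0 0 -0.03 0 0 0 -1" --pt "-0.019 -0.029 0 0 0 0 -1" --pt "-0.019 -0.029 0 0 0 0 -1" --pt "-0.019 -0.029 0 0 0 0 -1" --pt "-0.019 -0.029 0 0 0 0 -1" --pt "-0.019 -0.029 0 0 0 0 -1" --pt "-0.019 -0.029 0 0 0 0 -1"

```text
t: 54.95
tcp_pos: [0.4405, -0.3024, 0.2641]
tool_rot: [0.707, 0.708, 0.0, 0.002]
force: [0.9, -0.6, -1.1]
finger_gap: 0.193
gripper_force: 58.8
```

Call:
drive_tool --pt "0 0 0 0 0 0 -1" --pt "0 0 0 0 0 0 -1" --pt "0 0 0 0 0 0 -1"

```text
t: 55.25
tcp_pos: [0.4418, -0.3012, 0.2641]
tool_rot: [0.707, 0.708, 0.0, 0.001]
force: [-0.3, -0.2, -0.9]
finger_gap: 0.19
gripper_force: 58.9
```

Run:
```python
from loc import *
print(tool()[:3,3],delta([.440,-.3013,.1375]))
for n in("wrist","side"):
    d=snap(n);W=cloud(d);X,Y,Z=[W[...,i] for i in range(3)];p=tool()[:3,3]
    P=W[(np.hypot(X-p[0],Y-p[1])<.015)&(Z<.195)&(Z>.1)]
    if len(P):print(n,"pin",np.round((P.min(0)+P.max(0))/2,4),np.round(np.ptp(P,axis=0),3))
    q=W[(abs(X-.441)<.05)&(abs(Y+.3)<.05)&(abs(Z-.07)<.004)].astype(np.float32)
    if len(q):print("stand",cv2.minAreaRect(q[:,:2]*1000))
    if n=="wrist":cv2.imwrite("pics/w8.png",cv2.resize(d["image"][60:300,130:400,::-1],None,fx=2.4,fy=2.4));print(px(d,[p[0]-.001,p[1],p[2]-.1255]),px(d,[.4405,-.301,.07]))
```

```text
[ 0.44182647 -0.30118295  0.26409349] [-0.     -0.002   0.1266]
wrist pin [ 0.4407 -0.3     0.1444] [0.006 0.002 0.01 ]
stand ((448.31097412109375, -290.5815124511719), (86.14606475830078, 75.42543029785156), 85.5046615600586)
(np.float64(257.2259748860212), np.float64(181.92788820008286)) (np.float64(256.8054223579347), np.float64(166.0114964307463))
side pin [ 0.4423 -0.2994  0.164 ] [0.007 0.007 0.048]
stand ((442.907958984375, -290.78240966796875), (82.69441223144531, 62.40167999267578), 84.5994873046875)
```

View pics/w8.png

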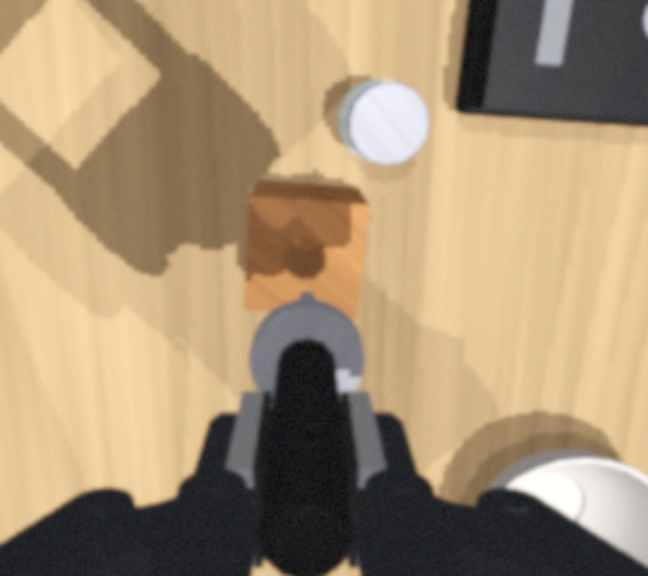

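Call:
drive_tool --pt "0 -0.002 0.02 0 0 0 -1" --pt "0 0 0.03 0 0 0 -1" --pt "0 0 0.03 0 0 0 -1" --pt "0 0 0.03 0 0 0 -1" --pt "0 0 0.014 0 0 0 -1" --pt "0 0 0.003 0 0 0 -1" --pt "0 0 0 0 0 0 -1" --pt "0 0 0 0 0 0 -1" --pt "0 0 0 0 0 0 -1"

```text
t: 56.25
tcp_pos: [0.4396, -0.3015, 0.1377]
tool_rot: [0.707, 0.708, -0.0, 0.001]
force: [0.2, -0.4, -1.1]
finger_gap: 0.19
gripper_force: 58.9
```

Call:
drive_tool --pt "0 0 0 0 0 0 0" --pt "0 0 0 0 0 0 0" --pt "0 0 0 0 0 0 0.7" --pt "0 0 0 0 0 0 1" --pt "0 0 0 0 0 0 1" --pt "0 0 -0.02 0 0 0 1" --pt "0 0 -0.03 0 0 0 1" --pt "0 0 -0.035 0 0 0 1" --pt "0 0 -0.035 0 0 0 1" --pt "0 0 0 0 0 0 1"

```text
t: 57.25
tcp_pos: [0.4411, -0.3033, 0.2618]
tool_rot: [0.707, 0.708, -0.0, 0.005]
force: [1.0, -1.2, -0.9]
finger_gap: 0.999
gripper_force: 0.0
```

Run:
```python
from chk import *
chk()
d=snap("wrist");W=cloud(d);X,Y,Z=[W[...,i] for i in range(3)]
for a in (.08,.1,.12,.14,.155):
    w=W[(np.hypot(X-.441,Y+.3)<.03)&(Z>a)&(Z<a+.018)]
    if len(w):print(a,np.round((w.min(0)+w.max(0))/2,4),round(w[:,2].max(),4))
d=snap("side");W=cloud(d);X,Y,Z=[W[...,i] for i in range(3)]
w=W[(np.hypot(X-.445,Y-.337)<.04)&(Z>.236)&(Z<.26)];print("brush",np.round(np.median(w,0),4),len(w))
cv2.imwrite("pics/s9.png",cv2.resize(d["image"][...,::-1],None,fx=1.5,fy=1.5))
```

```text
side
  ('rA', array([5.886e-01, 4.074e-01, 1.500e-03, 1.840e+02]))
  ('rB', array([5.972e-01, 2.899e-01, 1.500e-03, 1.620e+02]))
  ('tall', array([6.357e-01, 1.269e-01, 1.400e-03, 1.460e+02]))
  ('med', array([6.278e-01, 2.770e-02, 1.500e-03, 1.200e+02]))
  ('short', array([ 6.201e-01, -7.220e-02,  1.500e-03,  1.050e+02]))
top
  ('rA', array([5.883e-01, 4.046e-01, 1.600e-03, 5.600e+01]))
  ('rB', array([5.971e-01, 2.874e-01, 1.500e-03, 4.800e+01]))
  ('tall', array([6.357e-01, 1.247e-01, 1.200e-03, 4.600e+01]))
  ('med', array([6.276e-01, 2.530e-02, 1.100e-03, 5.200e+01]))
  ('short', array([ 6.194e-01, -7.460e-02,  1.100e-03,  5.100e+01]))
0.08 [ 0.4373 -0.2981  0.0895] 0.0977
0.1 [ 0.4378 -0.2982  0.1088] 0.1176
0.12 [ 0.4377 -0.2986  0.129 ] 0.1378
0.14 [ 0.4375 -0.2982  0.149 ] 0.158
0.155 [ 0.4377 -0.3024  0.1604] 0.1657
brush [0.4456 0.3385 0.2452] 69
```

View pics/s9.png

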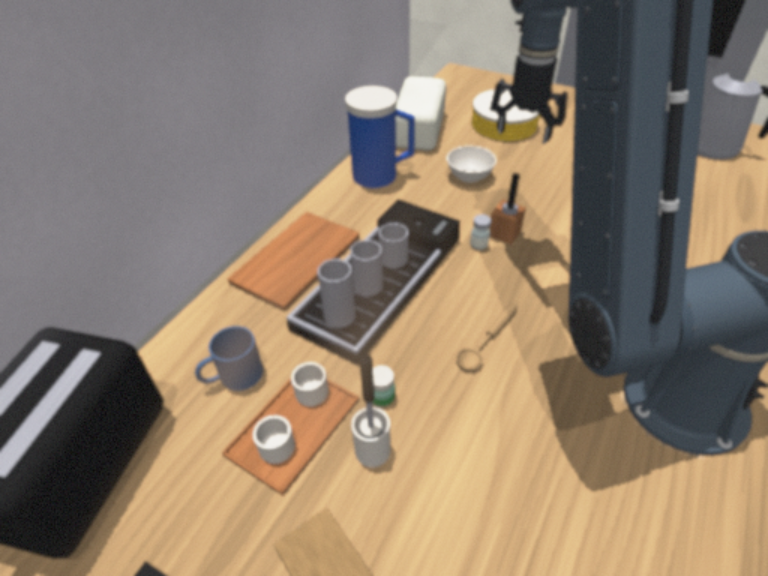

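The side view shows the tumblers upright on the deck at (337,293), (366,268) and (393,246). The ramekins are on the tray at (274,440) and (310,385), the brush is in its pot at (370,430), and the pin is in its stand at (508,215).

```bash
python3 -c "
from station import manip
print(manip.sign_off())"
```

```text
the job is handed in; nothing more can be done
None
```

I finished the job and handed it in, but sign-off gave no verdict. All three tumblers were washed tallest first and stand on the deck, both ramekins are on the tray (one was knocked sideways but still stands flat there), the button was pressed fully down with the pin, and the brush and pin are back in their places.

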